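Change the bit on the bench polisher and ready the counter

TASK

Get the bench polisher ready: take the bit with the pointed head from the wooden stand, stand it right down in the open chuck and turn the chuck sleeve clockwise (seen from above) by its upright pins, as far as it goes, so that the three jaws grip the bit upright. Lay every loose syringe from the counter in the steel tray. Only when all that is done, slide the speed slider along its track until it is level with the marker tab; leave the other two bits and the other things on the counter where they are.

Things in the scene. Friction and masses are not known exactly. Their poses are not given: they have to be found in the camera images.
- chuck_floor (a point): centre of the chuck's flat floor, on the chuck's upright axis, on which the foot of the bit is to stand, 62 mm above the counter. The mouth of the chuck (top of the jaws and sleeve) is 33 mm above it. With the sleeve at 0 the three jaws leave a free opening 23 mm across; each jaw moves in 3 mm per rad of sleeve turn. A bit set down straight on the floor stands by itself. The chuck sits on the bench polisher, a fixed white round housing 150 mm across
- sleeve (a joint): turn of the chuck sleeve (a knurled steel ring 90 mm across, top 95 mm above the counter), rad: 0 fully open, grows clockwise seen from above, 2.2 at its stop. The jaws meet the pointed bit's shank at about 1.5; at 2.0 to 2.2 they grip it firmly. Stays where it is left; about 5 N at a pin turns it, up to 8 N when gripping (the jaw faces are sprung)
- pin_a (a point): one of the sleeve's two upright black grip pins: round, 14 mm in diameter, 60 mm out from the chuck's axis, standing from 85 to 142 mm above the counter on a short steel arm (16 mm wide). The point is in the upper half of the free pin, 122 mm above the counter; it goes round with the sleeve (so the direction from the chuck's axis to it tells the sleeve's angle). A second, like pin stands opposite, on the other side of the axis. The pin may turn between the fingers
- jaw0: one of the chuck's three steel jaws, 12 mm wide and 34 mm high, coupled to the sleeve; origin at the lower middle of its inner face
- jaw1: the second jaw, like jaw0
- jaw2: the third jaw, like jaw0
- pointed: the bit to fit: one of the felt polishing bits: an upright steel shank 14 mm in diameter and 50 mm long with a felt head on top; its head is 28 mm in diameter for 30 mm of height and then tapers as a cone to a point; 100 mm long in all; about 60 g. Origin at the centre of its foot, z up along the bit
- pointed_mid (a point): the middle of the straight-sided part of the pointed bit's head, on its axis, 65 mm above its foot: the place to grip it (28 mm across)
- drum_mid (a point): another bit, to be left alone: one of the felt polishing bits: an upright steel shank 14 mm in diameter and 50 mm long with a felt head on top; its head is a flat-topped cylinder 28 mm in diameter and 30 mm high; the point lies on the axis 65 mm above its foot
- disc_mid (a point): another bit, to be left alone: one of the felt polishing bits: an upright steel shank 14 mm in diameter and 50 mm long with a felt head on top; its head is a flat disc 46 mm in diameter and 14 mm thick; the point lies on the axis 65 mm above its foot
- stand: the fixed plywood stand, 60 x 200 x 40 mm, origin at the centre of its underside, long side along its y; three round wells 21 mm across and 30 mm deep at y = -70, 0 and 70 mm, in which the bits stand loosely with their feet 10 mm above the counter, in any order
- tray: the fixed steel tray for the syringes, open on top, 160 (x) x 240 (y) x 25 mm outside, walls and floor 4 to 5 mm; origin at the centre of its underside, its axes along its sides
- syringe0_mid (a point): a loose syringe lying flat (2 to 4 of them are there; an absent one reads None): clear barrel 18 mm in diameter and 60 mm long, black finger wings 36 mm wide and 18 mm high at one end of it, thin plunger beyond, about 115 mm long in all and 40 g. The point is the middle of the barrel, 9 mm above what it lies on: grip it there, across the barrel. x runs along the syringe from plunger to nozzle
- syringe1_mid (a point): a loose syringe lying flat (2 to 4 of them are there; an absent one reads None): clear barrel 18 mm in diameter and 60 mm long, black finger wings 36 mm wide and 18 mm high at one end of it, thin plunger beyond, about 115 mm long in all and 40 g. The point is the middle of the barrel, 9 mm above what it lies on: grip it there, across the barrel. x runs along the syringe from plunger to nozzle
- syringe2_mid (a point): a loose syringe lying flat (2 to 4 of them are there; an absent one reads None): clear barrel 18 mm in diameter and 60 mm long, black finger wings 36 mm wide and 18 mm high at one end of it, thin plunger beyond, about 115 mm long in all and 40 g. The point is the middle of the barrel, 9 mm above what it lies on: grip it there, across the barrel. x runs along the syringe from plunger to nozzle
- syringe3_mid (a point): a loose syringe lying flat (2 to 4 of them are there; an absent one reads None): clear barrel 18 mm in diameter and 60 mm long, black finger wings 36 mm wide and 18 mm high at one end of it, thin plunger beyond, about 115 mm long in all and 40 g. The point is the middle of the barrel, 9 mm above what it lies on: grip it there, across the barrel. x runs along the syringe from plunger to nozzle
- fader (a joint): position of the speed slider along its straight level track, m: 0 at the right-hand end seen from the robot, 0.12 at the other end. The track lies on top of a fixed white console 100 x 220 x 45 mm and runs along marker_tip's y, the way in which the slider's value grows. Stays where it is left; about 2 N moves it
- fader_mid (a point): centre of the slider's black grip, 63 mm above the counter: the grip is 32 mm (across the track) x 20 mm (along the track) x 36 mm high and has a white line across its top
- marker_tip (a point): tip of the flat steel marker tab that lies on the console's top, beside the track on the robot's side, pointing at the track; its x points across the track and its y along the track towards greater slider values. The slider is right when its centre is level with this tip along the track
- dropper: a small amber dropper bottle, 36 mm in diameter and 60 mm high, to be left alone; origin at the centre of its underside
- pin_b (a point): the same point on the second pin, opposite pin_a
- jar: a glass jar with a white lid, 52 mm in diameter and 55 mm high, to be left alone; origin at the centre of its underside
- dappen: a small white ceramic bowl, 60 mm across and 40 mm high, to be left alone; origin at the centre of its underside
Mind the look-alikes: they are no part of the job. Leave any yellow look-alike of the part that bears chuck_floor alone.

How it is judged:
On the way, in this order (a step that is already met when the one before it is completed fails the run):
1. the pointed bit is gripped upright in the chuck and every syringe lies in the tray (contact force between each of jaw0, jaw1, jaw2 and pointed above 1.5 N and horizontal distance between pointed and chuck_floor below 0.004 m and z of pointed in the frame of chuck_floor below 0.006 m and angle between pointed's own z axis and vertical below 0.07 rad and x of syringe0_mid in the frame of tray between -0.07 and 0.07 m and y of syringe0_mid in the frame of tray between -0.11 and 0.11 m and z of each of syringe0_mid, syringe1_mid, syringe2_mid, syringe3_mid in the frame of tray below 0.045 m and angle between syringe0_mid's own x axis and vertical between 1.2 and 1.95 rad and x of syringe1_mid in the frame of tray between -0.07 and 0.07 m and y of syringe1_mid in the frame of tray between -0.11 and 0.11 m and angle between syringe1_mid's own x axis and vertical between 1.2 and 1.95 rad and x of syringe2_mid in the frame of tray between -0.07 and 0.07 m and y of syringe2_mid in the frame of tray between -0.11 and 0.11 m and angle between syringe2_mid's own x axis and vertical between 1.2 and 1.95 rad and x of syringe3_mid in the frame of tray between -0.07 and 0.07 m and y of syringe3_mid in the frame of tray between -0.11 and 0.11 m and angle between syringe3_mid's own x axis and vertical between 1.2 and 1.95 rad), for 0.2 s.
2. after that, the slider is set level with the marker (y of fader_mid in the frame of marker_tip between -0.005 and 0.005 m), for 0.2 s.
At the end, for the whole second after the job is handed in: Pointed bit on the chuck floor (6 mm; 4 mm of the axis), upright within 4 degrees, each jaw pressing over 1.5 N; every syringe lying level (20 degrees) in the tray, middle 6 mm inside its walls and under 45 mm up; slider within 5 mm of the marker tip; all at rest (all of step 1 and all of step 2 and linear speed of each of pointed, syringe0, syringe1, syringe2, syringe3 below 0.02 m/s); the robot touches nothing.
It fails at once if one of the other two bits is taken from or knocked about in the stand (more than 30 mm) (distance of any of drum_mid, disc_mid from where it was at the start of the episode above 0.03 m).
It fails at once if a bystander is pushed more than 40 mm (distance of any of dropper, jar, dappen from where it was at the start of the episode above 0.04 m).
Of syringe0, syringe1, syringe2, syringe3 only 2 to 4 are there at a start; the rules pass over those that are not, and their reading is None.
At some moment in a run one of syringe0, syringe1, syringe2, syringe3 may be knocked a few centimetres aside while the robot is not near it.
It also fails if it takes over 210 s, if anything falls off the work surface, if the arm or the gripper's body presses on something with over 40 N, if the wrist force passes 120 N, or if a joint passes its speed limit or range.

ROBOT

A 6-joint arm with a two-finger parallel gripper is mounted at the origin on the work surface. World frame = base frame: x ahead of the robot, y to its left, z up, the work surface at z = 0. Lengths are in m, angles in rad, forces in N, time in s.
With the tool pointing down it reaches from about 0.3 to 0.85 m from the base axis. Payload 5.4 kg.
Tool frame: the origin (TCP) lies between the finger pads; the fingertips stand 8 mm ahead of it and the grasp point (between the pads) lies 11 mm behind it; z points along the fingers, y is the line along which they close (so a half turn about z gives the same grasp; the last joint's range is limited). The gripper opens to 85 mm and grips with 20 to 120 N. Pads are 22 mm wide; open, the fingers measure 114 mm over their backs; the gripper's body (76 mm by 85 mm) begins 54 mm behind the grasp point. The pads swing forward as they close: fully open they stand 13 mm farther back than shut.
Start: joints at [1.021, 0.158, 1.597, -0, 1.386, -0.21], TCP at [0.192, 0.542, 0.239] pointing down, gripper open.
Joint ranges: [-2.91, 2.91], [-0.94, 2.29], [0.18, 2.7], [-1.29, 4.43], [0.17, 2.64], [-3, 3]. Speed limits (rad/s): [2.57, 2.57, 3.14, 3.14, 3.14, 3.14].

INTERFACE

Orientations are given as [roll, pitch, yaw] about the fixed x, y, z axes, in that order (R = Rz(yaw) Ry(pitch) Rx(roll)).
In Python, from bench import r, viewer gives the robot as it stands.
- The arm moves only by the shell command python3 -m crank 'ROWS' [OPENING] [FORCE]. ROWS is JSON, one flat list of numbers, 6 for each row, row after row: the shift along the tool's x, y, z each as a share of 0.2 m, from -1 to 1, then the turn, a rotation vector about the tool's x, y, z each as a share of 120 degrees, from -1 to 1. A call has exactly 8 rows; each row is the pose to reach, as a shift and turn from the pose commanded when the call began, along the tool's axes at that moment; what a row does not reach only later rows make up. A row lasts 1/12 s, in which the tool goes at most 41.7 mm and 7.16 degrees, less where a joint would pass 70% of its speed; a pose out of reach is approached as far as the arm can. A call with a number of a shift or a turn outside -1 to 1 is refused whole. A call with a gripper value outside its range is refused whole. OPENING is the closure, from -1 (fully open) to 1 (shut), set as the call begins (- or left out, the last holds). The fingers move at their own pace and stop on an object; FORCE is the grip in N (left out, the last holds). Time passes only in rows, so rows that repeat a pose let the fingers close, or fill a call up. It gives the time, the measured TCP pose, the force, the opening and the grip force at its end, in the units of the state.
- r.observe(): the state, without advancing time (a new reading comes with each control period).
- viewer.snapshot(name): name is "scene" or "top" or "wrist"; returns a dict with "color" (400x640x3 uint8, red, green, blue), "intrinsics" (3x3 intrinsics, pixels), "R" (3x3) and "t" (3): a world point X has camera coordinates R X + t; the wrist camera has in their place "T_tool_cam" (4x4, takes a point from camera to tool coordinates, whose origin is the TCP and whose axes are the flange's). Camera axes: x right, y down, z forward; pixel columns grow to the right and rows downward; lengths in m; the calibration is good to about 2 mm. A picture is of the moment at which its call begins: read the wrist's pose just before it. There is no depth.
- r.finish_job(): hands the job in; it is judged then, once.
Trained networks look in the newest picture that a camera, given by its name, has taken for a name from the list of things; names that differ only in an ending like _2 or _b are one class to them, and where a whole thing is asked for, a point or a joint stands for the part that bears it (a point fixed in the world has none). Each returns a list of dicts, best first, with "conf" (0 to 1); they miss things now and then, are a little off and sometimes report something else, mostly with a low value. They report only what shows in the picture. A call takes as long as a camera call. They do not tell look-alikes from the thing itself.
- viewer.boxes_of(camera, name): "point" ([column, row] in pixels, amid what is visible of it).
- viewer.regions_of(camera, name): "pixels" (400x640 bool, what is visible of it) and "point" ([column, row] in pixels, amid what is visible of it).
The state is a dict: "time_s": time; "joints": joint angles; "joint_vel": joint speeds; "tau": joint torques, N m; "position": TCP position; "orientation": TCP orientation; "wrist_force": force on the tool from outside, world axes, zero at the start; "torque": the same for the moment, N m; "width": finger opening in m; "grip_force": force on a finger pad.
Only numpy, scipy, OpenCV 4.12 (cv2) and the standard library are available. Lean on these libraries where they do the work, as an engineer would, in place of code of your own. Each camera call takes 0.05 s, during which the arm holds its last target. There are 200 camera calls.

## Working session

There is one attempt and no reset: what is moved stays moved. The work goes in short steps, Python scripts to look and compute and a shell command to move; the robot and the scene stay as the last step left them, time stands still between calls to the robot, and variables do not carry over. Pictures are saved under pics/ and viewed, at most 14 in all, crops included, and the job is handed in when it is done.

```bash
ls; mkdir -p pics
python3 - <<'E'
from bench import r, viewer
import cv2
print(r.observe())
for n in ("scene","top"):
    s=viewer.snapshot(n); cv2.imwrite(f"pics/{n}0.png",s["color"][:,:,::-1]); print(n,s["intrinsics"],s["R"],s["t"])
E
```

```text
pics
{'time_s': 0.0, 'joints': array([ 1.02091857e+00,  1.59063671e-01,  1.59825423e+00, -1.61051044e-05,
        1.38616264e+00, -2.10114629e-01]), 'joint_vel': array([-0.00149149, -0.0007184 ,  0.00096429,  0.00117136,  0.00084084,
        0.00119628]), 'tau': array([ 5.38571931e-04, -3.96009529e+01, -3.31424510e+01, -3.24694738e-04,
        8.70042684e-03,  2.97579732e-05]), 'position': array([0.19134658, 0.54160805, 0.23829764]), 'orientation': array([-3.13974298e+00, -3.78282742e-04,  2.80183214e+00]), 'wrist_force': array([ 0.39477857, -0.20888203,  0.19348393]), 'torque': array([0.00640783, 0.01041158, 0.05923156]), 'grip_force': 0.0, 'width': 0.08578206139225263}
scene [[424.45327959   0.         320.30533975]
 [  0.         424.45327959 198.70614344]
 [  0.           0.           1.        ]] [[ 0.631437    0.77530582  0.01371856]
 [ 0.5167719  -0.40755571 -0.75289119]
 [-0.57812985  0.48249272 -0.65800201]] [-0.33407846 -0.15103459  1.52977419]
top [[412.68403266   0.         318.5778461 ]
 [  0.         412.68403266 195.39410105]
 [  0.           0.           1.        ]] [[ 0.00902005 -0.99984489  0.01512731]
 [-0.99199414 -0.01085279 -0.1258167 ]
 [ 0.12596136 -0.01387133 -0.99193816]] [0.00667796 0.49938623 1.10151029]
```

View pics/scene0.png

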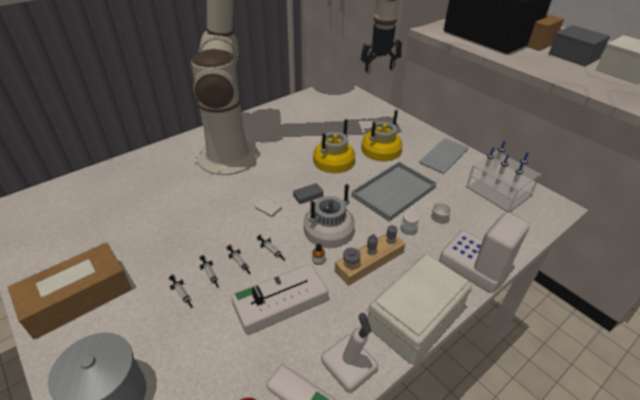

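View pics/top0.png

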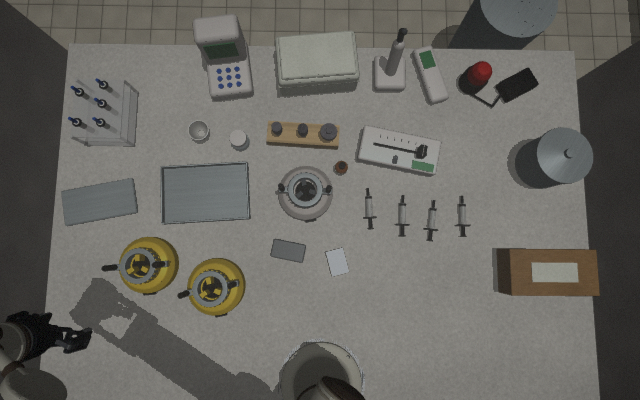

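```bash
cat > h.py <<'E'
from bench import r, viewer
import numpy as np, cv2
from scipy.spatial.transform import Rotation as Ro
def cam(s, o=None):
    K=s["intrinsics"]
    if "R" in s: return K,s["R"],s["t"]
    T=np.eye(4); T[:3,:3]=Ro.from_euler('xyz',o["orientation"]).as_matrix(); T[:3,3]=o["position"]
    W=np.linalg.inv(T@s["T_tool_cam"]); return K,W[:3,:3],W[:3,3]
def ray(c,px,z):
    K,R,t=c; d=R.T@np.linalg.inv(K)@np.array([px[0],px[1],1.]); p=-R.T@t
    return p+d*(z-p[2])/d[2]
def proj(c,X):
    K,R,t=c; q=K@(R@np.asarray(X)+t); return q[:2]/q[2]
def shot(n,name=None):
    o=r.observe(); s=viewer.snapshot(n)
    if name: cv2.imwrite(f"pics/{name}.png",s["color"][:,:,::-1])
    return s,cam(s,o)
def to_tool(dp,o=None):
    o=o or r.observe(); return Ro.from_euler('xyz',o["orientation"]).as_matrix().T@np.asarray(dp)
E
python3 - <<'E'
from h import *
Z=dict(chuck_floor=.062,pin_a=.122,jaw0=.08,pointed_mid=.075,pointed=.06,drum_mid=.075,disc_mid=.075,stand=.03,tray=.01,syringe0_mid=.009,fader_mid=.063,marker_tip=.045,dropper=.03,jar=.03,dappen=.02)
for n in ("scene","top"):
    s,c=shot(n)
    for k,z in Z.items():
        for d in viewer.boxes_of(n,k)[:6]:
            print(n,k,round(d["conf"],2),np.round(d["point"]),np.round(ray(c,d["point"],z)[:2],3))
E
```

```text
scene chuck_floor 0.69 [334. 156.] [0.296 0.248]
scene chuck_floor 0.69 [381. 142.] [0.335 0.433]
scene pin_a 0.95 [335. 144.] [0.313 0.236]
scene pin_a 0.93 [329. 215.] [0.556 0.004]
scene pin_a 0.83 [385. 133.] [0.366 0.415]
scene jaw0 0.72 [368. 248.] [0.682 0.035]
scene jaw0 0.58 [334. 205.] [0.502 0.071]
scene jaw0 0.58 [328. 218.] [0.532 0.025]
scene jaw0 0.49 [321. 210.] [0.495 0.029]
scene pointed_mid 0.64 [372. 245.] [0.677 0.051]
scene pointed_mid 0.64 [369. 258.] [0.704 0.015]
scene pointed 0.69 [333. 205.] [0.483 0.084]
scene pointed 0.64 [328. 218.] [0.516 0.039]
scene pointed 0.43 [371. 246.] [0.671 0.057]
scene drum_mid 0.55 [387. 230.] [0.663 0.124]
scene disc_mid 0.59 [350. 255.] [ 0.669 -0.016]
scene stand 0.94 [370. 260.] [0.686 0.044]
scene tray 0.85 [394. 190.] [0.51  0.324]
scene tray 0.55 [353. 256.] [0.635 0.031]
scene tray 0.17 [442. 209.] [0.666 0.379]
scene syringe0_mid 0.54 [210. 268.] [ 0.429 -0.298]
scene syringe0_mid 0.4 [372. 245.] [0.638 0.1  ]
scene fader_mid 0.53 [257. 296.] [ 0.619 -0.268]
scene marker_tip 0.57 [392. 232.] [0.658 0.153]
scene marke
[... 863 characters left out ...]
_mid 0.4 [277. 127.] [0.677 0.126]
top disc_mid 0.76 [327. 132.] [ 0.667 -0.009]
top stand 0.87 [298. 137.] [0.663 0.07 ]
top stand 0.41 [207. 192.] [0.505 0.317]
top tray 0.86 [204. 192.] [0.507 0.331]
top tray 0.62 [197. 130.] [0.686 0.359]
top syringe0_mid 0.57 [430. 221.] [ 0.434 -0.299]
top fader_mid 0.7 [424. 152.] [ 0.618 -0.272]
top fader_mid 0.53 [328. 132.] [ 0.669 -0.013]
top fader_mid 0.46 [461. 218.] [ 0.44  -0.368]
top marker_tip 0.36 [302. 130.] [0.681 0.06 ]
top marker_tip 0.27 [195. 131.] [0.673 0.355]
top marker_tip 0.24 [430. 222.] [ 0.43 -0.29]
top dappen 0.72 [196. 128.] [0.688 0.358]
top dappen 0.71 [464. 218.] [ 0.443 -0.392]
top dappen 0.61 [369. 210.] [ 0.462 -0.128]
```

The scene view shows the white chuck at (329,222), yellow look-alikes at (334,155) and (382,140), and the stand at (370,257). Loose syringes are at (180,290), (209,270), (238,259) and (271,247). In the top view the syringes are at (369,209), (402,216), (432,220) and (462,216), the tray at (205,192), the slider at (421,151) and the marker tab at (395,160). A rack of upright syringes at (100,110) is not loose.

Candidates for the pointed bit (scene view): (350,258) is wide and disc-like, and (372,243) and (391,233) are still undecided. I'll check them in a close crop.

Run:
```python
from h import *
a,_=shot("scene"); b,_=shot("top")
A=cv2.resize(a["color"][175:285,295:415],None,fx=3.3,fy=3.3,interpolation=2)
B=cv2.resize(b["color"][110:250,260:460],None,fx=3.9,fy=3.9,interpolation=2)[:546]
A=cv2.copyMakeBorder(A,0,0,0,0,cv2.BORDER_CONSTANT)
cv2.imwrite("pics/c1.png",A[:,:,::-1]); cv2.imwrite("pics/c2.png",B[:,:,::-1])
```

```text
(no output)
```

View pics/c1.png

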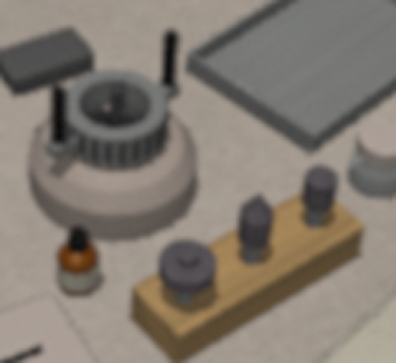

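View pics/c2.png

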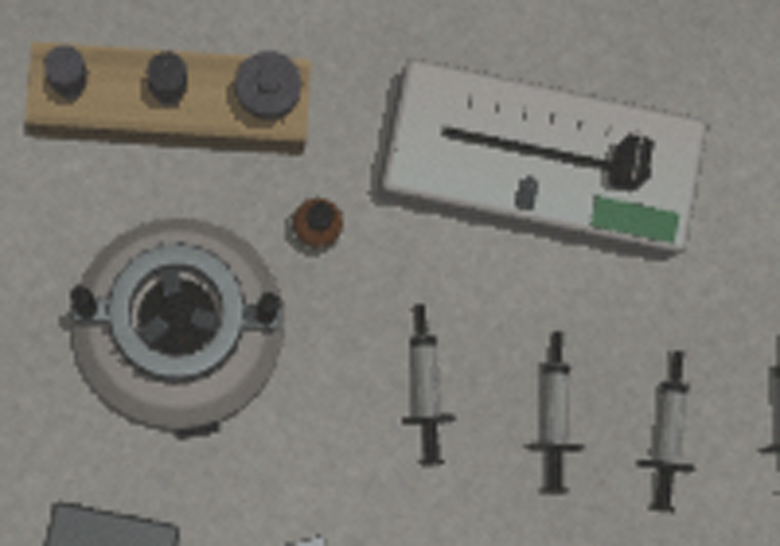

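The crops settle it: the pointed bit is the middle one (c1 256,222, so scene 372,242; top 303,130). The drum bit is on the left and the disc on the right. The chuck to use is the white one, with its pins at roughly ±y. First I'll move above the stand and look from there.

```bash
python3 -m crank '[0,0,-0.1,0,0,0.06, 0,0,-0.2,0,0,0.12, 0,0,-0.3,0,0,0.18, 0,0,-0.4,0,0,0.24, 0,0,-0.4,0,0,0.29, 0,0,-0.4,0,0,0.29, 0,0,-0.4,0,0,0.29, 0,0,-0.4,0,0,0.29]' -1
python3 -m crank '[0,0,0,0,0,0.06, 0,0,0,0,0,0.12, 0,0,0,0,0,0.18, 0,0,0,0,0,0.24, 0,0,0,0,0,0.297, 0,0,0,0,0,0.297, 0,0,0,0,0,0.297, 0,0,0,0,0,0.297]'
python3 -m crank '[-0.1,0.1,0,0,0,0, -0.2,0.2,0,0,0,0, -0.35,0.35,0,0,0,0, -0.5,0.5,0,0,0,0, -0.65,0.65,0,0,0,0, -0.8,0.8,0,0,0,0, -0.9,0.9,0,0,0,0, -0.9,0.9,0,0,0,0]'
python3 -m crank '[-0.1,0.1,0,0,0,0, -0.2,0.2,0,0,0,0, -0.35,0.35,0,0,0,0, -0.5,0.5,0,0,0,0, -0.65,0.65,0,0,0,0, -0.8,0.8,0,0,0,0, -0.8,0.8,0,0,0,0, -0.8,0.8,0,0,0,0]'
python3 - <<'E'
from h import *
s,c=shot("wrist","w1"); print(s["T_tool_cam"],s["intrinsics"][0]); o=r.observe(); print(o["time_s"],o["joints"],o["position"],o["orientation"])
E
```

```text
time_s: 2.47
position: [0.1914, 0.5417, 0.3182]
orientation: [-3.14, 0.001, 2.197]
wrist_force: [0.8, -0.5, 0.3]
width: 0.0858
grip_force: 0.0
time_s: 3.13
position: [0.1916, 0.5419, 0.3187]
orientation: [-3.141, 0.001, 1.576]
wrist_force: [0.6, 0.8, 0.6]
width: 0.0855
grip_force: 0.0
time_s: 3.8
position: [0.3755, 0.3586, 0.3191]
orientation: [3.14, 0.002, 1.569]
wrist_force: [0.1, 0.6, -0.4]
width: 0.0856
grip_force: 0.0
time_s: 4.47
position: [0.5331, 0.2014, 0.3186]
orientation: [-3.14, -0.0, 1.571]
wrist_force: [-0.2, 0.3, -0.9]
width: 0.0852
grip_force: 0.0
[[ 8.93723523e-05 -9.60745572e-01 -2.77430959e-01  7.21715307e-02]
 [ 9.99999988e-01  1.21453156e-04 -9.84505510e-05 -1.34304553e-04]
 [ 1.28280797e-04 -2.77430947e-01  9.60745571e-01 -1.33633909e-01]
 [ 0.00000000e+00  0.00000000e+00  0.00000000e+00  1.00000000e+00]] [278.66209052   0.         321.13781873]
4.5167 [1.51520641e-01 1.03254694e-01 1.50165800e+00 7.13546854e-04
 1.53780530e+00 1.49483624e-01] [0.53208052 0.20274809 0.31886746] [-3.14037364e+00 -5.37582181e-04  1.57280908e+00]
```

```bash
python3 -m crank '[-0.1,0.1,0,0,0,0, -0.2,0.2,0,0,0,0, -0.35,0.3,0,0,0,0, -0.5,0.4,0,0,0,0, -0.6,0.45,0,0,0,0, -0.7,0.45,0,0,0,0, -0.7,0.45,0,0,0,0, -0.7,0.45,0,0,0,0]'
python3 - <<'E'
from h import *
s,c=shot("wrist","w2"); o=r.observe(); print(o["position"])
Z=dict(pointed_mid=.075,drum_mid=.075,disc_mid=.075,chuck_floor=.09,pin_a=.122,stand=.03,jaw0=.08,dropper=.03)
for k,z in Z.items():
    for d in viewer.boxes_of("wrist",k)[:4]:
        print(k,round(d["conf"],2),np.round(d["point"]),np.round(ray(c,d["point"],z)[:2],3))
E
```

```text
time_s: 5.18
position: [0.6218, 0.0642, 0.3193]
orientation: [-3.141, -0.001, 1.574]
wrist_force: [0.0, 0.3, -0.3]
width: 0.0857
grip_force: 0.0
[0.62180524 0.06478811 0.31949936]
pointed_mid 0.58 [356. 177.] [0.67  0.059]
drum_mid 0.89 [364. 126.] [0.678 0.127]
drum_mid 0.33 [298. 233.] [ 0.589 -0.024]
drum_mid 0.15 [249. 184.] [0.521 0.05 ]
disc_mid 0.72 [359. 178.] [0.674 0.058]
disc_mid 0.65 [353. 225.] [ 0.669 -0.012]
chuck_floor 0.96 [58. 27.] [0.319 0.237]
chuck_floor 0.95 [250. 173.] [0.527 0.067]
pin_a 0.68 [26. 20.] [0.313 0.235]
pin_a 0.63 [296. 236.] [ 0.59  -0.008]
pin_a 0.58 [220. 182.] [0.499 0.062]
stand 0.67 [352. 161.] [0.668 0.074]
jaw0 0.8 [235. 200.] [0.501 0.028]
jaw0 0.69 [227. 175.] [0.494 0.062]
jaw0 0.68 [251. 184.] [0.526 0.05 ]
dropper 0.71 [296. 234.] [ 0.581 -0.045]
```

View pics/w2.png

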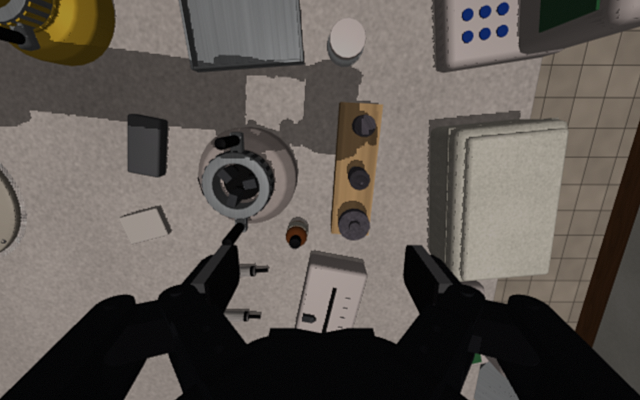

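The wrist view shows the pointed bit at (358,178), between the drum at (364,126) and the disc at (353,222). The chuck ring is centred at about (236,186), with pins at about (229,141) and (236,232).

Run:
```python
from h import *
s,c=shot("wrist"); t,ct=shot("top"); q,cq=shot("scene")
print("axis w",ray(c,(236,186),.095),"top",ray(ct,(305.4,190),.095))
print("pins w top", ray(c,(219,144),.142),ray(c,(246,222),.142))
print("pins top", ray(ct,(260+83/3.9,110+295/3.9),.142),ray(ct,(260+267/3.9,110+302/3.9),.142))
print("scene pins", ray(cq,(295+58/3.3,175+92/3.3),.142),ray(cq,(295+170/3.3,175+36/3.3),.142))
print("scene tip",ray(cq,(295+258/3.3,175+197/3.3),.110))
def reg(n,cc,k,z):
    for d in viewer.regions_of(n,k)[:3]:
        ys,xs=np.where(d["pixels"]); 
        if len(xs): print(n,k,round(d["conf"],2),len(xs),(xs.min(),xs.max(),ys.min(),ys.max()),np.round(ray(cc,(xs.mean(),ys.mean()),z)[:2],4))
for n,cc in (("wrist",c),("top",ct),("scene",cq)):
    for k,z in dict(pointed_mid=.065,drum_mid=.065,disc_mid=.068,stand=.03).items(): reg(n,cc,k,z)
    for k,z in dict(pin_a=.11).items(): reg(n,cc,k,z)
    # floor of projecting guesses
```

```text
axis w [0.50987241 0.04983887 0.095     ] top [0.50495653 0.04685173 0.095     ]
pins w top [0.50981186 0.10844744 0.142     ] [0.5328713  0.01711577 0.142     ]
pins top [0.5086257 0.1059055 0.142    ] [ 0.50544381 -0.01115255  0.142     ]
scene pins [ 0.50999063 -0.01362591  0.142     ] [0.51288746 0.10550849 0.142     ]
scene tip [0.67515583 0.05478385 0.11      ]
wrist pointed_mid 0.88 388 (np.int64(348), np.int64(369), np.int64(166), np.int64(189)) [0.6745 0.0555]
wrist pointed_mid 0.71 3401 (np.int64(201), np.int64(274), np.int64(132), np.int64(244)) [0.5012 0.0459]
wrist pointed_mid 0.69 7962 (np.int64(198), np.int64(297), np.int64(126), np.int64(244)) [0.5171 0.0564]
wrist drum_mid 0.63 416 (np.int64(352), np.int64(375), np.int64(115), np.int64(136)) [0.679  0.1274]
wrist drum_mid 0.43 258 (np.int64(225), np.int64(258), np.int64(311), np.int64(321)) [ 0.489  -0.1764]
wrist disc_mid 0.67 771 (np.int64(338), np.int64(369), np.int64(208), np.int64(239)) [ 0.6695 -0.0135]
wrist stand 0.62 4020 (np.int64(330), np.int64(382), np.int64(102), np.int64(233)) [0.6715 0.0747]
wrist pin_
[... 1272 characters left out ...]
326]
scene disc_mid 0.69 232 (np.int64(343), np.int64(359), np.int64(248), np.int64(265)) [ 0.6668 -0.0113]
scene disc_mid 0.33 174 (np.int64(252), np.int64(263), np.int64(286), np.int64(305)) [ 0.6211 -0.2665]
scene stand 0.72 1487 (np.int64(335), np.int64(404), np.int64(233), np.int64(285)) [0.6843 0.0429]
scene stand 0.51 308 (np.int64(432), np.int64(451), np.int64(201), np.int64(220)) [0.6778 0.3511]
scene pin_a 0.72 426 (np.int64(320), np.int64(346), np.int64(129), np.int64(153)) [0.2878 0.2488]
scene pin_a 0.69 70 (np.int64(327), np.int64(333), np.int64(199), np.int64(211)) [0.5192 0.0417]
scene pin_a 0.61 849 (np.int64(310), np.int64(349), np.int64(185), np.int64(224)) [0.5297 0.0306]
```

```bash
python3 -m crank '[-0.02,0.1,0.1,0,0,0, -0.045,0.2,0.2,0,0,0, -0.045,0.26,0.35,0,0,0, -0.045,0.26,0.5,0,0,0, -0.045,0.26,0.6,0,0,0, -0.045,0.26,0.6,0,0,0, -0.045,0.26,0.6,0,0,0, -0.045,0.26,0.6,0,0,0]'
python3 - <<'E'
from h import *
s,c=shot("wrist","w3"); o=r.observe(); print(o["position"])
print("expected tip px",proj(c,(.6745,.0555,.11)))
for d in viewer.regions_of("wrist","pointed_mid")[:2]:
    ys,xs=np.where(d["pixels"]); print(d["conf"],len(xs),(xs.min(),xs.max(),ys.min(),ys.max()),ray(c,(xs.mean(),ys.mean()),.067))
E
```

```text
time_s: 7.2
position: [0.6754, 0.0538, 0.2015]
orientation: [3.139, 0.0, 1.572]
wrist_force: [0.6, 0.1, 0.9]
width: 0.0854
grip_force: 0.0
[0.67575001 0.05379821 0.20219335]
expected tip px [319.91493679 205.24061741]
0.63 889 (np.int64(304), np.int64(333), np.int64(174), np.int64(210)) [0.67294321 0.0553956  0.067     ]
```

View pics/w3.png

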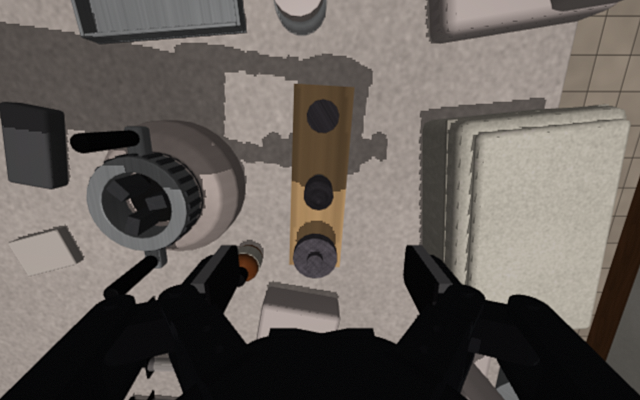

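```bash
python3 -m crank '[0.005,0,0.1,0,0,0, 0.005,-0.005,0.2,0,0,0, 0.005,-0.005,0.3,0,0,0, 0.005,-0.005,0.4,0,0,0, 0.005,-0.005,0.5,0,0,0, 0.005,-0.005,0.6,0,0,0, 0.005,-0.005,0.69,0,0,0, 0.005,-0.005,0.69,0,0,0]' -1
python3 -m crank '[0,0,0,0,0,0, 0,0,0,0,0,0, 0,0,0,0,0,0, 0,0,0,0,0,0, 0,0,0,0,0,0, 0,0,0,0,0,0, 0,0,0,0,0,0, 0,0,0,0,0,0]' 1 30
python3 -m crank '[0,0,0,0,0,0, 0,0,-0.05,0,0,0, 0,0,-0.1,0,0,0, 0,0,-0.2,0,0,0, 0,0,-0.3,0,0,0, 0,0,-0.4,0,0,0, 0,0,-0.5,0,0,0, 0,0,-0.5,0,0,0]'
python3 -m crank '[0,0,-0.1,0,0,0, 0,0,-0.2,0,0,0, 0,0,-0.2,0,0,0, 0,0,-0.2,0,0,0, 0,0,-0.2,0,0,0, 0,0,-0.2,0,0,0, 0,0,-0.2,0,0,0, 0,0,-0.2,0,0,0]'
python3 - <<'E'
from h import *
s,c=shot("wrist","w4"); o=r.observe(); print(o["position"],o["width"],o["grip_force"])
p=o["position"]
for z in (.011,-.04): print(z,proj(c,p+[0,0,z]))
E
```

```text
time_s: 7.97
position: [0.6716, 0.055, 0.0586]
orientation: [-3.137, -0.0, 1.572]
wrist_force: [-1.1, -0.2, -0.0]
width: 0.0858
grip_force: 0.0
time_s: 8.63
position: [0.6742, 0.0548, 0.0629]
orientation: [3.14, 0.0, 1.572]
wrist_force: [-1.3, -0.5, 6.1]
width: 0.0274
grip_force: 29.3
time_s: 9.3
position: [0.6765, 0.0547, 0.1677]
orientation: [3.132, 0.001, 1.573]
wrist_force: [0.2, -0.5, 0.3]
width: 0.0273
grip_force: 29.7
time_s: 9.97
position: [0.6728, 0.0549, 0.1999]
orientation: [-3.139, -0.0, 1.572]
wrist_force: [0.4, -0.1, -0.7]
width: 0.0273
grip_force: 29.7
[0.67300103 0.05490677 0.20024163] 0.027493915048726253 29.718107879161835
0.011 [321.71626833 270.82336772]
-0.04 [321.73609965 230.85014042]
```

View pics/w4.png

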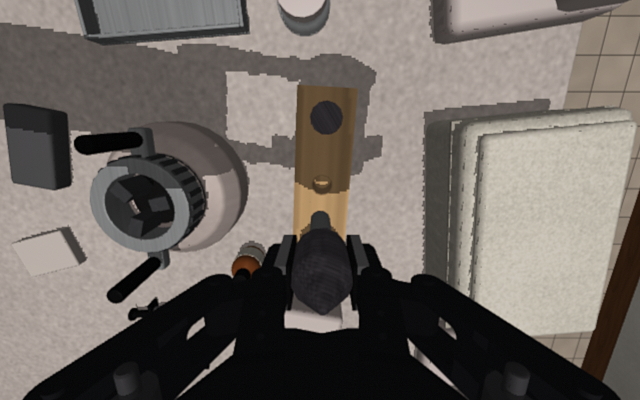

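The bit is held, with its shank end at (320,212) and its tip at (322,305). Next I'll check its offset and tilt in the grip, and measure the chuck from this height.

Run:
```python
from h import *
s,c=shot("wrist"); o=r.observe(); p=o["position"]
for dy in (-.005,0,.005):
    print(dy,"foot edge",proj(c,p+[0,dy+.007,-.054]),"head top edge",proj(c,p+[0,dy+.014,.026]),"head bottom edge",proj(c,p+[0,dy+.014,-.004]),"tip",proj(c,p+[0,dy,.046]))
g=cv2.cvtColor(s["color"],cv2.COLOR_RGB2GRAY)
print(g[200:262:2,320]); print(g[290:318:2,322])
cv2.imwrite("pics/cr.png",cv2.resize(s["color"][110:325,60:400],None,fx=2.3,fy=2.3,interpolation=2)[:,:,::-1])
```

```text
-0.005 foot edge [321.68342657 220.75052722] head top edge [321.74822192 270.61525426] head bottom edge [321.72697962 241.30697987] tip [321.68366481 331.31662805]
0 foot edge [321.69904668 214.14213448] head top edge [321.77492004 260.21870878] head bottom edge [321.74828089 232.66010857] tip [321.71344202 320.19561172]
0.005 foot edge [321.71488705 207.44055968] head top edge [321.80224637 249.57752871] head bottom edge [321.76998488 223.84976056] tip [321.74402473 308.77376757]
[159 158 158 159 160 131  44  48  48  48  48  50  49  49  37  26  26  29
  29  27  31  29  29  28  30  29  33  34  36  43  40]
[ 41  34  33  33  33  37  37  41  40  44  49  40  40 144]
```

View pics/cr.png

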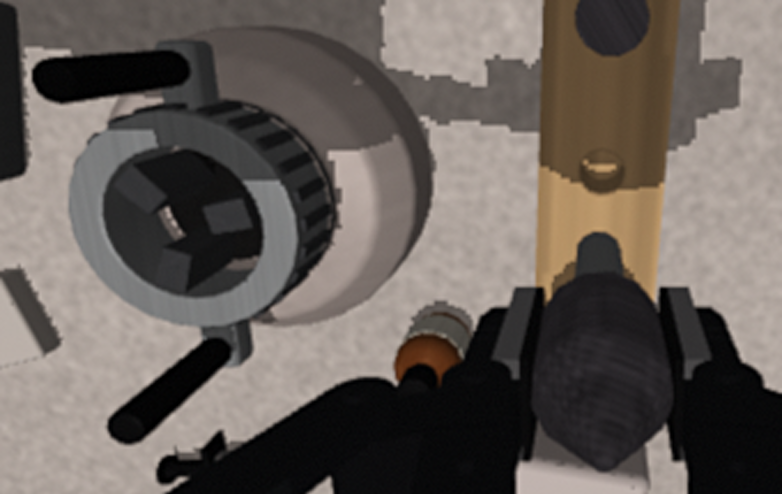

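Run:
```python
from h import *
s,c=shot("wrist"); o=r.observe()
f=lambda u,v:(60+u/2.3,110+v/2.3)
print(o["position"],o["orientation"])
print("axis hole",ray(c,f(182.5,222.5),.095))
a=ray(c,f(52,82),.142);b=ray(c,f(125,428),.142); print("pins",a,b,(a+b)/2, np.linalg.norm(a-b))
```

```text
[0.67326582 0.05488424 0.20078239] [-3.14089638e+00 -1.05745900e-04  1.57238779e+00]
axis hole [0.50902136 0.05046477 0.095     ]
pins [0.51040643 0.10909104 0.142     ] [ 0.50781581 -0.00946076  0.142     ] [0.50911112 0.04981514 0.142     ] 0.11858009838028784
```

```bash
python3 -m crank '[0,0,-0.1,0,0,0, -0.01,-0.1,-0.2,0,0,0, -0.02,-0.25,-0.2,0,0,0, -0.03,-0.4,-0.2,0,0,0, -0.042,-0.55,-0.2,0,0,0, -0.042,-0.7,-0.2,0,0,0, -0.042,-0.82,-0.2,0,0,0, -0.042,-0.82,-0.2,0,0,0]'
python3 -m crank '[0,0,0,0,0,0, 0,0,0,0,0,0, 0,0,0,0,0,0, 0,0,0,0,0,0, 0,0,0.05,0,0,0, 0,0,0.1,0,0,0, 0,0,0.15,0,0,0, 0,0,0.15,0,0,0]'
python3 - <<'E'
from h import *
s,c=shot("wrist"); o=r.observe(); print(o["position"])
I=s["color"][60:330,180:460].copy()
cv2.imwrite("pics/w5.png",cv2.resize(I,None,fx=2.2,fy=2.2,interpolation=2)[:,:,::-1])
E
```

```text
time_s: 10.78
position: [0.5057, 0.0467, 0.2406]
orientation: [-3.138, -0.0, 1.573]
wrist_force: [0.3, 0.6, -1.5]
width: 0.0273
grip_force: 29.9
time_s: 11.45
position: [0.5076, 0.0465, 0.2077]
orientation: [-3.136, -0.001, 1.572]
wrist_force: [-0.8, 0.3, -1.1]
width: 0.0273
grip_force: 29.9
[0.50813594 0.04638312 0.20893586]
```

View pics/w5.png

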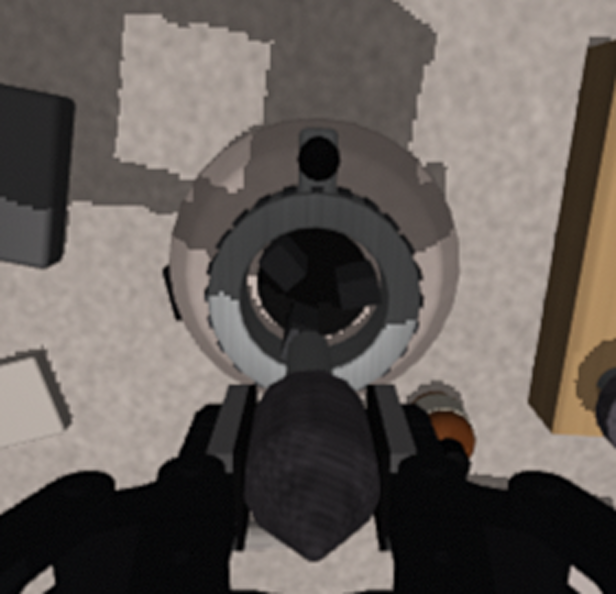

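The held bit is above the chuck. The ring is centred at crop (315,286), full image (323,190), and pin_a's top is at (325.5,131). I'll check the axis position from here.

Run:
```python
from h import *
s,c=shot("wrist"); o=r.observe(); print(o["position"],o["orientation"])
print(ray(c,(323.2,190),.095),ray(c,(325.5,131.4),.142))
for ax in ((.509,.049),(.509,.046),(.509,.052)):
  print(ax,[np.round((proj(c,(ax[0]+.045*np.cos(t),ax[1]+.045*np.sin(t),.095))-[180,60])*2.2) for t in np.arange(0,6.2,1.5708)])
```

```text
[0.50883819 0.04629793 0.2101269 ] [-3.13935655e+00 -3.37637109e-04  1.57238404e+00]
[0.50935422 0.05580595 0.095     ] [0.51064283 0.11000461 0.142     ]
(0.509, 0.049) [array([421., 302.]), array([315., 193.]), array([207., 301.]), array([314., 400.])]
(0.509, 0.046) [array([421., 309.]), array([314., 201.]), array([207., 308.]), array([314., 406.])]
(0.509, 0.052) [array([422., 295.]), array([315., 186.]), array([207., 295.]), array([314., 394.])]
```

```bash
python3 -m crank '[0.005,0.003,0,0,0,0, 0.005,0.003,0.06,0,0,0, 0.005,0.003,0.12,0,0,0, 0.005,0.003,0.18,0,0,0, 0.005,0.003,0.24,0,0,0, 0.005,0.003,0.28,0,0,0, 0.005,0.003,0.28,0,0,0, 0.005,0.003,0.28,0,0,0]'
python3 -m crank '[0,0,0.03,0,0,0, 0,0,0.06,0,0,0, 0,0,0.09,0,0,0, 0,0,0.12,0,0,0, 0,0,0.15,0,0,0, 0,0,0.165,0,0,0, 0,0,0.165,0,0,0, 0,0,0.165,0,0,0]'
python3 -c "
from h import *
o=r.observe();print(o['position'],o['wrist_force'])"
```

```text
time_s: 12.22
position: [0.5096, 0.0472, 0.1545]
orientation: [-3.14, -0.0, 1.572]
wrist_force: [-0.3, -0.2, 0.1]
width: 0.0276
grip_force: 29.9
time_s: 12.88
position: [0.5099, 0.0472, 0.1221]
orientation: [-3.141, -0.0, 1.572]
wrist_force: [0.2, 0.4, -0.7]
width: 0.0275
grip_force: 29.9
[0.50994408 0.04722753 0.12210948] [ 0.19949273  0.4443032  -0.71975877]
```

```bash
python3 -m crank '[0,0,0.01,0,0,0, 0,0,0.02,0,0,0, 0,0,0.027,0,0,0, 0,0,0.027,0,0,0, 0,0,0.027,0,0,0, 0,0,0.027,0,0,0, 0,0,0.027,0,0,0, 0,0,0.027,0,0,0]'
python3 -m crank '[0,0,0.003,0,0,0, 0,0,0.006,0,0,0, 0,0,0.009,0,0,0, 0,0,0.009,0,0,0, 0,0,0.009,0,0,0, 0,0,0.009,0,0,0, 0,0,0.009,0,0,0, 0,0,0.009,0,0,0]'
```

```text
time_s: 13.55
position: [0.5101, 0.0472, 0.117]
orientation: [3.141, 0.0, 1.572]
wrist_force: [-1.0, 0.1, -0.4]
width: 0.027
grip_force: 29.9
time_s: 14.22
position: [0.51, 0.0472, 0.1151]
orientation: [-3.142, 0.0, 1.572]
wrist_force: [0.5, -0.1, -0.4]
width: 0.0273
grip_force: 30.0
```

```bash
python3 -m crank '[0,0,0.003,0,0,0, 0,0,0.006,0,0,0, 0,0,0.008,0,0,0, 0,0,0.008,0,0,0, 0,0,0.008,0,0,0, 0,0,0.008,0,0,0, 0,0,0.008,0,0,0, 0,0,0.008,0,0,0]'
python3 -m crank '[0,0,0.003,0,0,0, 0,0,0.005,0,0,0, 0,0,0.005,0,0,0, 0,0,0.005,0,0,0, 0,0,0.005,0,0,0, 0,0,0.005,0,0,0, 0,0,0.005,0,0,0, 0,0,0.005,0,0,0]'
```

```text
time_s: 14.88
position: [0.5103, 0.0472, 0.1148]
orientation: [3.141, 0.0, 1.573]
wrist_force: [-2.9, 0.6, 7.4]
width: 0.0272
grip_force: 31.3
time_s: 15.55
position: [0.5105, 0.0471, 0.1148]
orientation: [3.141, 0.0, 1.573]
wrist_force: [-5.6, 0.8, 15.0]
width: 0.0273
grip_force: 32.4
```

```bash
python3 -m crank '[0,0,-0.005,0,0,0, 0,0,-0.007,0,0,0, 0,0,-0.007,0,0,0, 0,0,-0.007,0,0,0, 0,0,-0.007,0,0,0, 0,0,-0.007,0,0,0, 0,0,-0.007,0,0,0, 0,0,-0.007,0,0,0]'
python3 -m crank '[0,0,0,0,0,0, 0,0,0,0,0,0, 0,0,0,0,0,0, 0,0,0,0,0,0, 0,0,0,0,0,0, 0,0,0,0,0,0, 0,0,0,0,0,0, 0,0,0,0,0,0]' -0.2
python3 -m crank '[0,0,-0.05,0,0,0, 0,0,-0.12,0,0,0, 0,0,-0.2,0,0,0, 0,0,-0.3,0,0,0, 0,0,-0.4,0,0,0, 0,0,-0.5,0,0,0, 0,0,-0.55,0,0,0, 0,0,-0.55,0,0,0]'
python3 - <<'E'
from h import *
s,c=shot("wrist"); o=r.observe(); print(o["position"],o["orientation"])
for y in (.047,.05,.053): print(y,"tip",proj(c,(.5095,y,.162)),"foot edge",proj(c,(.5095,y+.007,.095)), "shoulder edge", proj(c,(.5095,y+.014,.112)))
cv2.imwrite("pics/w6.png",cv2.resize(s["color"][60:330,180:460],None,fx=2.2,fy=2.2,interpolation=2)[:,:,::-1])
E
```

```text
time_s: 16.22
position: [0.5103, 0.0472, 0.1149]
orientation: [3.141, 0.0, 1.572]
wrist_force: [-2.4, -0.9, 7.6]
width: 0.0272
grip_force: 30.8
time_s: 16.88
position: [0.51, 0.0472, 0.1138]
orientation: [-3.142, -0.0, 1.572]
wrist_force: [-0.3, -0.0, 1.0]
width: 0.0512
grip_force: 0.0
time_s: 17.55
position: [0.5118, 0.047, 0.2273]
orientation: [3.136, 0.001, 1.572]
wrist_force: [-0.0, 0.9, 1.1]
width: 0.0515
grip_force: 0.0
[0.51080386 0.04711369 0.22520982] [3.13873105e+00 4.22684047e-04 1.57241992e+00]
0.047 tip [317.76872338 217.67060945] foot edge [318.14363938 187.59063564] shoulder edge [318.05303885 184.59121969]
0.05 tip [317.76229021 213.92613561] foot edge [318.13982592 184.61097076] shoulder edge [318.04865423 181.38768141]
0.053 tip [317.75580578 210.15181904] foot edge [318.13598903 181.61300952] shoulder edge [318.04424074 178.16305443]
```

View pics/w6.png

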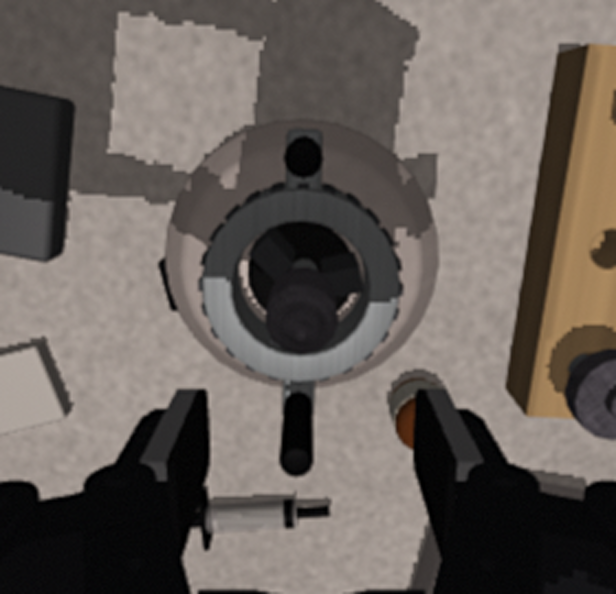

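The bit stands upright in the chuck, with its head at crop (302,312). Pin_a is at (303,155). Next I'll grip pin_a with the fingers closing tangentially.

```bash
python3 -m crank '[0.08,0,0,0,0,0, 0.16,0,0,0,0,0, 0.25,0,0,0,0,0, 0.315,0,0.1,0,0,0, 0.315,0,0.2,0,0,0, 0.315,0,0.3,0,0,0, 0.315,0,0.3,0,0,0, 0.315,0,0.3,0,0,0]' -0.2
python3 -m crank '[0,0,0.05,0,0,0, 0,0,0.1,0,0,0, 0,0,0.15,0,0,0, 0,0,0.2,0,0,0, 0,0,0.24,0,0,0, 0,0,0.24,0,0,0, 0,0,0.24,0,0,0, 0,0,0.24,0,0,0]'
python3 -m crank '[0,0,0,0,0,0, 0,0,0,0,0,0, 0,0,0,0,0,0, 0,0,0,0,0,0, 0,0,0,0,0,0, 0,0,0,0,0,0, 0,0,0,0,0,0, 0,0,0,0,0,0]' 1 30
```

```text
time_s: 18.27
position: [0.5082, 0.1103, 0.1618]
orientation: [-3.137, -0.0, 1.572]
wrist_force: [-0.8, 0.1, 0.6]
width: 0.051
grip_force: 0.0
time_s: 18.93
position: [0.5103, 0.1102, 0.1162]
orientation: [3.141, 0.0, 1.572]
wrist_force: [0.9, -0.1, 0.3]
width: 0.0512
grip_force: 0.0
time_s: 19.6
position: [0.5101, 0.1102, 0.1164]
orientation: [3.141, 0.0, 1.572]
wrist_force: [-2.5, 0.4, 6.3]
width: 0.013
grip_force: 29.6
```

```bash
python3 -m crank '[-0.002,0.031,0,0,0,0.05, -0.007,0.062,0,0,0,0.1, -0.015,0.093,0,0,0,0.15, -0.026,0.122,0,0,0,0.2, -0.040,0.150,0,0,0,0.25, -0.057,0.176,0,0,0,0.3, -0.077,0.201,0,0,0,0.35, -0.077,0.201,0,0,0,0.35]'
```

```text
time_s: 20.27
position: [0.551, 0.0931, 0.1165]
orientation: [3.139, 0.002, 0.835]
wrist_force: [-0.2, -5.7, 4.3]
width: 0.0135
grip_force: 29.9
```

```bash
python3 -m crank '[-0.002,0.031,0,0,0,0.05, -0.007,0.062,0,0,0,0.1, -0.015,0.093,0,0,0,0.15, -0.026,0.122,0,0,0,0.2, -0.040,0.150,0,0,0,0.25, -0.057,0.176,0,0,0,0.3, -0.077,0.201,0,0,0,0.35, -0.077,0.201,0,0,0,0.35]'
python3 -m crank '[-0.002,0.031,0,0,0,0.05, -0.007,0.062,0,0,0,0.1, -0.015,0.093,0,0,0,0.15, -0.026,0.122,0,0,0,0.2, -0.040,0.150,0,0,0,0.25, -0.046,0.159,0,0,0,0.267, -0.046,0.159,0,0,0,0.267, -0.046,0.159,0,0,0,0.267]'
python3 -c "
from h import *
o=r.observe();p=o['position'];print(p,np.degrees(np.arctan2(p[1]-.05,p[0]-.5095)),np.hypot(p[1]-.05,p[0]-.5095),o['wrist_force'])"
```

```text
time_s: 20.93
position: [0.5702, 0.0552, 0.1164]
orientation: [3.14, -0.0, 0.102]
wrist_force: [-3.3, -4.3, 4.5]
width: 0.0135
grip_force: 30.0
time_s: 21.6
position: [0.5653, 0.0233, 0.1165]
orientation: [-3.141, -0.003, -0.452]
wrist_force: [4.3, -2.7, 0.2]
width: 0.0133
grip_force: 29.7
[0.56525535 0.02326901 0.11647162] -25.61462832307817 0.061832071258488205 [ 4.28667459 -2.69276726  0.24799723]
```

```bash
python3 -m crank '[-0.001,0.021,0,0,0,0.033, -0.003,0.042,0,0,0,0.067, -0.007,0.062,0,0,0,0.1, -0.009,0.073,0,0,0,0.117, -0.009,0.073,0,0,0,0.117, -0.009,0.073,0,0,0,0.117, -0.009,0.073,0,0,0,0.117, -0.009,0.073,0,0,0,0.117]'
python3 -c "
from h import *
o=r.observe();p=o['position'];print(p,np.degrees(np.arctan2(p[1]-.05,p[0]-.5095)),np.hypot(p[1]-.05,p[0]-.5095),o['wrist_force'])"
```

```text
time_s: 22.27
position: [0.5628, 0.022, 0.1166]
orientation: [-3.115, -0.003, -0.698]
wrist_force: [34.0, 40.7, -15.2]
width: 0.0132
grip_force: 37.3
[0.56279936 0.02203687 0.11659523] -27.683432873199227 0.06018935692443931 [ 33.99902825  40.67681085 -15.19299167]
```

```bash
python3 -m crank '[0,-0.02,0,0,0,0, 0,-0.04,0,0,0,-0.03, 0,-0.055,0,0,0,-0.06, 0,-0.055,0,0,0,-0.08, 0,-0.055,0,0,0,-0.08, 0,-0.055,0,0,0,-0.08, 0,-0.055,0,0,0,-0.08, 0,-0.055,0,0,0,-0.08]'
python3 -c "
from h import *
o=r.observe();p=o['position'];print(p,np.degrees(np.arctan2(p[1]-.05,p[0]-.5095)),np.hypot(p[1]-.05,p[0]-.5095),o['wrist_force'])"
```

```text
time_s: 22.93
position: [0.5641, 0.0222, 0.1164]
orientation: [-3.137, -0.001, -0.529]
wrist_force: [4.9, 6.7, 2.0]
width: 0.0133
grip_force: 30.6
[0.56414472 0.02218985 0.11639431] -26.972753407500974 0.061314357274032665 [4.9252077  6.6733988  2.02946319]
```

```bash
python3 -m crank '[0,0,0,0,0,0, 0,0,0,0,0,0, 0,0,0,0,0,0, 0,0,0,0,0,0, 0,0,0,0,0,0, 0,0,0,0,0,0, 0,0,0,0,0,0, 0,0,0,0,0,0]' -0.2
python3 -m crank '[0,0,-0.05,0,0,0, 0,0,-0.12,0,0,0, 0,0,-0.2,0,0,0, 0,0,-0.3,0,0,0, 0,0,-0.4,0,0,0, 0,0,-0.5,0,0,0, 0,0,-0.55,0,0,0, 0,0,-0.55,0,0,0]'
python3 - <<'E'
from h import *
s,c=shot("wrist"); t,ct=shot("top"); o=r.observe(); print(o["position"],o["orientation"])
A=cv2.resize(s["color"],(560,350)); B=cv2.resize(t["color"][160:240,255:355],(438,350),interpolation=2)
cv2.imwrite("pics/w7.png",s["color"][:,:,::-1]);cv2.imwrite("pics/t7.png",t["color"][:,:,::-1])
cv2.imwrite("pics/c7.png",np.hstack([A[:,60:420],B])[:,:,::-1])
E
```

```text
time_s: 23.6
position: [0.563, 0.02, 0.1159]
orientation: [3.142, 0.0, -0.53]
wrist_force: [-0.1, -1.4, 0.6]
width: 0.0515
grip_force: 0.0
time_s: 24.27
position: [0.5648, 0.0198, 0.2295]
orientation: [-3.139, -0.006, -0.53]
wrist_force: [0.0, 0.1, -0.1]
width: 0.0513
grip_force: 0.0
[0.56296376 0.02004726 0.22568437] [ 3.14152880e+00  1.72532225e-05 -5.30375566e-01]
```

View pics/c7.png

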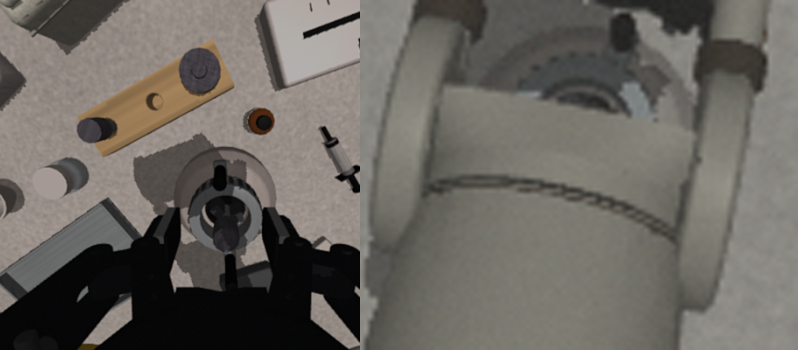

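The bit is still in the chuck at wrist (329,262), and the pin's top is at about (320,188). I'll measure the pin angle precisely.

Run:
```python
from h import *
s,c=shot("wrist")
C=np.array([.5095,.05])
I=s["color"].copy()
for a in (-25,-30,-36): 
    print(a,[np.round(proj(c,(*(C+.06*np.array([np.cos(np.radians(a)),np.sin(np.radians(a))])),z)),1) for z in (.1,.142)])
print("bit tip if upright",proj(c,(*C,.162)),"head bottom",proj(c,(*C,.112)))
cv2.imwrite("pics/c8.png",cv2.resize(I[150:310,230:410],None,fx=4,fy=3.7,interpolation=2)[:,:,::-1])
```

```text
-25 [array([318. , 195.1]), array([317.4, 208.7])]
-30 [array([323.4, 194.9]), array([323.8, 208.4])]
-36 [array([329.9, 195.2]), array([331.4, 208.7])]
bit tip if upright [324.31450244 286.43137292] head bottom [323.77864667 256.96329703]
```

View pics/c8.png

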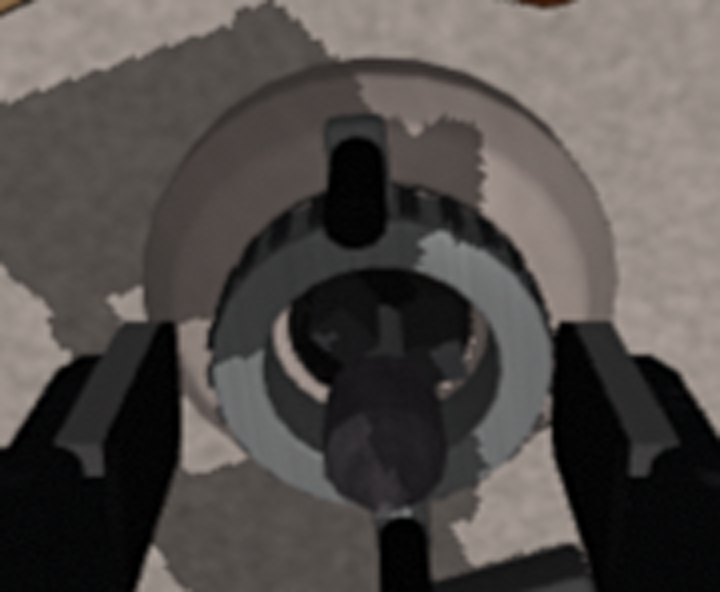

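The bit is upright and held between the jaws (crop 385,430). The sleeve is against its stop, since a tangential push of over 50 N no longer moved it. Next are the syringes.

```bash
python3 -m crank '[0.01,0.1,-0.1,0,0,-0.04, 0.03,0.25,-0.1,0,0,-0.08, 0.05,0.4,-0.1,0,0,-0.12, 0.07,0.55,-0.1,0,0,-0.17, 0.08,0.7,-0.1,0,0,-0.21, 0.1,0.85,-0.1,0,0,-0.253, 0.11,0.98,-0.1,0,0,-0.253, 0.11,0.98,-0.1,0,0,-0.253]' -0.2
python3 -m crank '[-0.1,0.1,0,0,0,0, -0.2,0.2,0,0,0,0, -0.3,0.3,0,0,0,0, -0.3,0.4,0,0,0,0, -0.3,0.4,0,0,0,0, -0.3,0.4,0,0,0,0, -0.3,0.4,0,0,0,0, -0.3,0.4,0,0,0,0]'
cat >> h.py <<'E'
def syr(cams=("wrist","top"),z=.009):
    for n in cams:
        s,c=shot(n)
        for d in viewer.regions_of(n,"syringe0_mid"):
            ys,xs=np.where(d["pixels"])
            if len(xs)<20: continue
            P=np.array([ray(c,(x,y),z)[:2] for x,y in zip(xs,ys)]); m=P.mean(0)
            w,v=np.linalg.eigh(np.cov((P-m).T)); a=np.degrees(np.arctan2(v[1,1],v[0,1]))%180
            L=(P-m)@v[:,1]
            print(n,round(d["conf"],2),len(xs),np.round(d["point"]),"pt",np.round(ray(c,d["point"],z)[:2],3),"mean",np.round(m,4),"ang",round(a),"len",round(np.ptp(L),3))
        yield s,c
E
python3 - <<'E'
from h import *
(s,c),(t,ct)=syr(); o=r.observe(); print(o["position"],o["orientation"][2])
cv2.imwrite("pics/w9.png",s["color"][:,:,::-1])
for p in ((369,206.7),(402,213.3),(432.3,218.2),(462,214)): print(ray(ct,p,.009)[:2])
E
```

```text
time_s: 25.08
position: [0.4806, -0.1633, 0.2441]
orientation: [3.142, 0.004, -0.005]
wrist_force: [-0.9, 0.5, -0.1]
width: 0.0511
grip_force: 0.0
time_s: 25.75
position: [0.4231, -0.2389, 0.2453]
orientation: [-3.14, 0.001, 0.001]
wrist_force: [0.8, 0.1, 0.1]
width: 0.0513
grip_force: 0.0
wrist 0.79 952 [385. 143.] pt [ 0.463 -0.32 ] mean [ 0.4642 -0.3205] ang 173 len 0.114
top 0.62 28 [437. 196.] pt [ 0.504 -0.322] mean [ 0.5033 -0.3249] ang 155 len 0.024
[ 0.42313506 -0.23946668  0.24578771] 0.000590286115473404
[ 0.47183133 -0.12992471]
[ 0.45427953 -0.22217334]
[ 0.44143115 -0.30682695]
[ 0.45404622 -0.39062119]
```

View pics/w9.png

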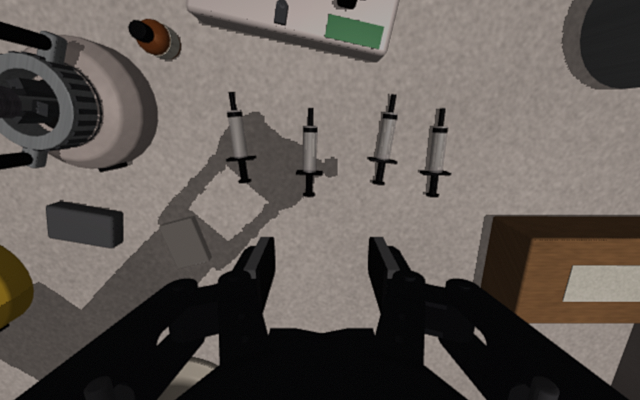

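The wrist view shows four loose syringes, with barrel middles at about (237,134), (309,150), (385,138) and (437,149). The third has been knocked aside since the start. All have their nozzles away from the robot.

Run:
```python
from h import *
s,c=shot("wrist"); o=r.observe(); print(o["position"],o["orientation"][2])
for a,b in (((235,110),(240,158)),((310,126),(309,173)),((389,115),(382,160)),((440,126),(434,172))):
    A=ray(c,a,.009)[:2];B=ray(c,b,.009)[:2];d=A-B
    print(np.round((A+B)/2,4),np.round(np.linalg.norm(d),3),"ang",np.round(np.degrees(np.arctan2(d[1],d[0])),1))
t,ct=shot("top")
for k in ("tray","stand"):
  for d in viewer.regions_of("top",k)[:1]:
    m=d["pixels"].astype(np.uint8); cs=max(cv2.findContours(m,0,1)[0],key=cv2.contourArea); q=cv2.boxPoints(cv2.minAreaRect(cs))
    P=np.array([ray(ct,x,.02)[:2] for x in q]); print(k,d["conf"],q,np.round(P,3),P.mean(0),np.linalg.norm(np.diff(P,axis=0),axis=1))
```

```text
[ 0.42307943 -0.23963645  0.24587007] 0.00036362359698993707
[ 0.4734 -0.1292] 0.061 ang 1.4
[ 0.4535 -0.2222] 0.061 ang -1.9
[ 0.4691 -0.3212] 0.058 ang -5.4
[ 0.4543 -0.3899] 0.06 ang -0.9
tray 0.63 [[155.68071 166.23148]
 [247.91768 160.64136]
 [251.49315 219.63678]
 [159.25618 225.2269 ]] [[0.578 0.465]
 [0.597 0.21 ]
 [0.432 0.195]
 [0.414 0.446]] [0.50489041 0.32915143] [0.25613271 0.16557289 0.25160504]
stand 0.78 [[265.6311   144.71814 ]
 [267.2083   120.271515]
 [339.23108  124.91815 ]
 [337.65387  149.36478 ]] [[ 0.643  0.162]
 [ 0.714  0.159]
 [ 0.703 -0.045]
 [ 0.632 -0.041]] [0.67284429 0.05859214] [0.07102117 0.2045685  0.07110384]
```

```bash
python3 -m crank '[0.1,-0.1,0,0,0,0, 0.2,-0.25,0.1,0,0,0, 0.25,-0.4,0.2,0,0,0, 0.25,-0.552,0.3,0,0,0, 0.25,-0.552,0.4,0,0,0, 0.25,-0.552,0.5,0,0,0, 0.25,-0.552,0.5,0,0,0, 0.25,-0.552,0.5,0,0,0]' -0.2
python3 -m crank '[0,0,0.1,0,0,0, 0,0,0.2,0,0,0, 0,0,0.3,0,0,0, 0,0,0.4,0,0,0, 0,0,0.5,0,0,0, 0,0,0.57,0,0,0, 0,0,0.6,0,0,0, 0,0,0.6,0,0,0]'
python3 -m crank '[0,0,0,0,0,0, 0,0,0.03,0,0,0, 0,0,0.06,0,0,0, 0,0,0.07,0,0,0, 0,0,0.07,0,0,0, 0,0,0.07,0,0,0, 0,0,0.07,0,0,0, 0,0,0.07,0,0,0]'
python3 -m crank '[0,0,0,0,0,0, 0,0,0,0,0,0, 0,0,0,0,0,0, 0,0,0,0,0,0, 0,0,0,0,0,0, 0,0,0,0,0,0, 0,0,0,0,0,0, 0,0,0,0,0,0]' 1 30
```

```text
time_s: 26.82
position: [0.4723, -0.1293, 0.1453]
orientation: [-3.14, 0.002, -0.0]
wrist_force: [0.4, 0.2, -0.7]
width: 0.0512
grip_force: 0.0
time_s: 27.48
position: [0.473, -0.1302, 0.026]
orientation: [-3.141, 0.0, -0.001]
wrist_force: [-0.2, 0.3, -0.7]
width: 0.0511
grip_force: 0.0
time_s: 28.15
position: [0.4731, -0.1298, 0.0121]
orientation: [3.141, -0.0, -0.0]
wrist_force: [-0.4, 0.1, 0.2]
width: 0.0519
grip_force: 0.0
time_s: 28.82
position: [0.4731, -0.1299, 0.0121]
orientation: [3.141, -0.0, -0.0]
wrist_force: [-1.2, -0.5, 3.4]
width: 0.0168
grip_force: 28.5
```

```bash
python3 -m crank '[0,0,-0.1,0,0,0, 0,0,-0.25,0,0,0, 0,0,-0.4,0,0,0, 0,0,-0.55,0,0,0, 0,0,-0.7,0,0,0, 0,0,-0.85,0,0,0, 0,0,-1,0,0,0, 0,0,-1,0,0,0]'
python3 -m crank '[0,-0.1,-0.1,0,0,0, 0,-0.2,-0.1,0,0,0, 0,-0.35,-0.1,0,0,0, 0,-0.5,-0.1,0,0,0, 0,-0.65,-0.1,0,0,0, 0,-0.8,-0.1,0,0,0, 0,-0.9,-0.1,0,0,0, 0,-0.9,-0.1,0,0,0]'
python3 -m crank '[0,-0.1,0,0,0,0, 0,-0.2,0,0,0,0, 0,-0.35,0,0,0,0, 0,-0.5,0,0,0,0, 0,-0.65,0,0,0,0, 0,-0.8,0,0,0,0, 0,-0.9,0,0,0,0, 0,-0.9,0,0,0,0]'
python3 -m crank '[0,-0.1,0,0,0,0, 0.05,-0.2,0,0,0,0, 0.1,-0.35,0,0,0,0, 0.15,-0.5,0,0,0,0, 0.185,-0.65,0,0,0,0, 0.185,-0.8,0,0,0,0, 0.185,-0.89,0,0,0,0, 0.185,-0.89,0,0,0,0]'
python3 -m crank '[0,0,0,0,0,0, 0,0,0.1,0,0,0, 0,0,0.2,0,0,0, 0,0,0.3,0,0,0, 0,0,0.45,0,0,0, 0,0,0.6,0,0,0, 0,0,0.65,0,0,0, 0,0,0.65,0,0,0]'
python3 - <<'E'
from h import *
s,c=shot("wrist"); o=r.observe(); print(o["position"],o["orientation"],o["width"],o["joints"])
for k,z in (("tray",.025),("syringe0_mid",o["position"][2])):
  for d in viewer.regions_of("wrist",k)[:2]:
    m=d["pixels"].astype(np.uint8); cs=max(cv2.findContours(m,0,1)[0],key=cv2.contourArea); q=cv2.boxPoints(cv2.minAreaRect(cs))
    P=np.array([ray(c,x,z)[:2] for x in q]); print(k,d["conf"],m.sum(),np.round(q).tolist(),np.round(P,3).tolist())
E
```

```text
time_s: 29.48
position: [0.4761, -0.1314, 0.2183]
orientation: [3.136, -0.01, -0.0]
wrist_force: [0.7, -0.4, 0.1]
width: 0.017
grip_force: 28.6
time_s: 30.15
position: [0.4723, 0.0536, 0.2309]
orientation: [-3.14, 0.001, 0.003]
wrist_force: [-0.2, -0.5, -0.2]
width: 0.0166
grip_force: 28.7
time_s: 30.82
position: [0.4726, 0.2327, 0.231]
orientation: [-3.141, 0.001, 0.003]
wrist_force: [0.1, 0.3, 0.0]
width: 0.0168
grip_force: 28.8
time_s: 31.48
position: [0.5101, 0.41, 0.2306]
orientation: [-3.141, 0.001, 0.002]
wrist_force: [-0.1, 0.1, -1.4]
width: 0.0167
grip_force: 28.8
time_s: 32.15
position: [0.5083, 0.4054, 0.098]
orientation: [3.137, 0.007, -0.002]
wrist_force: [-0.6, 0.4, -1.6]
width: 0.017
grip_force: 28.8
[0.5098106  0.40659836 0.10090555] [ 3.13989351e+00  2.52585660e-03 -1.71158822e-03] 0.01664369746671124 [ 4.88466987e-01  4.84641948e-01  1.47510014e+00 -3.34541573e-04
  1.18487895e+00  2.06109915e+00]
tray 0.68 49937 [[257.0, 115.0], [595.0, 92.0], [608.0, 286.0], [270.0, 310.0]] [[0.581, 0.452], [0.596, 0.216], [0.44, 0.162], [0.418, 0.452]]
tray 0.58 4081 [[524.0, 0.0], [639.0, 0.0], [639.0, 46.0], [524.0, 46.0]] [[0.651, 0.277], [0.651, 0.203], [0.624, 0.195], [0.624, 0.272]]
```

```bash
python3 -m crank '[0,0,0.1,0,0,0, 0,0,0.2,0,0,0, 0,0,0.3,0,0,0, 0,0,0.36,0,0,0, 0,0,0.385,0,0,0, 0,0,0.4,0,0,0, 0,0,0.41,0,0,0, 0,0,0.41,0,0,0]'
python3 -m crank '[0,0,0,0,0,0, 0,0,0,0,0,0, 0,0,0,0,0,0, 0,0,0,0,0,0, 0,0,0,0,0,0, 0,0,0,0,0,0, 0,0,0,0,0,0, 0,0,0,0,0,0]' 0.3
python3 -m crank '[0,0,-0.1,0,0,0, 0,0,-0.25,0,0,0, 0,0,-0.4,0,0,0, 0,0,-0.55,0,0,0, 0,0,-0.7,0,0,0, 0,0,-0.85,0,0,0, 0,0,-1,0,0,0, 0,0,-1,0,0,0]'
python3 - <<'E'
from h import *
(s,c),=syr(("wrist",),.015); o=r.observe(); print(o["position"])
E
```

```text
time_s: 32.97
position: [0.511, 0.4087, 0.0211]
orientation: [-3.141, -0.002, -0.0]
wrist_force: [0.4, -0.4, 0.1]
width: 0.017
grip_force: 28.8
time_s: 33.63
position: [0.5102, 0.4082, 0.0199]
orientation: [3.142, 0.0, -0.0]
wrist_force: [-0.6, -0.3, 0.2]
width: 0.0301
grip_force: 0.0
time_s: 34.3
position: [0.5133, 0.41, 0.2283]
orientation: [-3.135, -0.011, -0.0]
wrist_force: [1.0, -0.3, 0.6]
width: 0.0298
grip_force: 0.0
wrist 0.5 1233 [620.  23.] pt [0.686 0.086] mean [0.6892 0.0878] ang 107 len 0.052
[0.51103605 0.40871607 0.22189169]
```

```bash
python3 -m crank '[0,0.1,0,0,0,0, -0.05,0.2,0,0,0,0, -0.1,0.35,0,0,0,0, -0.2,0.5,0,0,0,0, -0.288,0.65,0,0,0,0, -0.288,0.8,0,0,0,0, -0.288,0.8,0,0,0,0, -0.288,0.8,0,0,0,0]' -0.2
python3 -m crank '[0,0.1,0,0,0,0, 0,0.2,0,0,0,0, 0,0.35,0,0,0,0, 0,0.5,0,0,0,0, 0,0.65,0,0,0,0, 0,0.8,0,0,0,0, 0,0.9,0,0,0,0, 0,0.9,0,0,0,0]'
python3 -m crank '[0,0.1,0,0,0,0, 0,0.2,0,0,0,0, 0,0.35,0,0,0,0, 0,0.5,0,0,0,0, 0,0.65,0,0,0,0, 0,0.7,0,0,0,0, 0,0.7,0,0,0,0, 0,0.7,0,0,0,0]'
python3 -m crank '[0,0.1,0,0,0,0, 0,0.2,0,0,0,0, 0,0.35,0,0,0,0, 0,0.5,0,0,0,0, 0,0.65,0,0,0,0, 0,0.75,0,0,0,0, 0,0.75,0,0,0,0, 0,0.75,0,0,0,0]'
cat >> h.py <<'E'
def rect(name="wrist"):
    "top-down rectified counter plane z=.009, 1 px=1 mm: row=x, col=y"
    s,c=shot(name); X,Y=np.meshgrid(np.arange(.36,.58,.001),np.arange(-.46,-.08,.001),indexing="ij")
    K,R,t=c; P=np.stack([X,Y,np.full_like(X,.009)],-1)@R.T+t; q=P@K.T; q=q[...,:2]/q[...,2:]
    g=cv2.remap(cv2.cvtColor(s["color"],cv2.COLOR_RGB2GRAY),q[...,0].astype(np.float32),q[...,1].astype(np.float32),cv2.INTER_LINEAR,borderValue=255)
    return g,s,c
def wings(g):
    m=(g<45).astype(np.uint8); n,l,st,ce=cv2.connectedComponentsWithStats(m)
    for i in range(1,n):
        if 60<st[i,4]<1500: print("dark: x",round(.36+ce[i,1]/1e3,3),"y",round(-.46+ce[i,0]/1e3,3),"dx,dy",st[i,3],st[i,2],"area",st[i,4])
E
python3 - <<'E'
from h import *
o=r.observe(); print(o["position"])
g,s,c=rect(); wings(g)
for d in viewer.boxes_of("wrist","syringe0_mid"): print(d["conf"],d["point"],ray(c,d["point"],.009))
E
```

```text
time_s: 35.07
position: [0.4516, 0.247, 0.2184]
orientation: [3.141, 0.003, -0.003]
wrist_force: [0.3, 0.7, 0.3]
width: 0.0509
grip_force: 0.0
time_s: 35.73
position: [0.4526, 0.0661, 0.2191]
orientation: [3.141, 0.001, -0.003]
wrist_force: [1.3, -0.3, -0.3]
width: 0.0513
grip_force: 0.0
time_s: 36.4
position: [0.4525, -0.0707, 0.2194]
orientation: [-3.14, 0.001, -0.001]
wrist_force: [0.6, 0.2, -0.1]
width: 0.0511
grip_force: 0.0
time_s: 37.07
position: [0.4528, -0.2206, 0.2195]
orientation: [-3.14, 0.0, -0.0]
wrist_force: [0.7, -0.0, -0.2]
width: 0.0512
grip_force: 0.0
[ 0.45276382 -0.22055386  0.21949184]
dark: x 0.365 y -0.292 dx,dy 11 22 area 212
dark: x 0.365 y -0.144 dx,dy 11 23 area 216
dark: x 0.411 y -0.388 dx,dy 38 43 area 546
dark: x 0.411 y -0.219 dx,dy 39 35 area 510
dark: x 0.428 y -0.315 dx,dy 39 40 area 505
dark: x 0.479 y -0.388 dx,dy 8 20 area 115
dark: x 0.479 y -0.221 dx,dy 7 18 area 96
dark: x 0.495 y -0.389 dx,dy 22 7 area 149
dark: x 0.495 y -0.222 dx,dy 22 7 area 139
dark: x 0.496 y -0.323 dx,dy 8 19 area 99
dark: x 0.512 y -0.325 dx,dy 21 9 area 134
0.62 [404.4, 166.4] [ 0.46582713 -0.32192812  0.009     ]
```

```bash
python3 -m crank '[0,0,0.12,0,0,0, 0,0,0.27,0,0,0, 0,0,0.42,0,0,0, 0,0,0.57,0,0,0, 0,0,0.72,0,0,0, 0,0,0.87,0,0,0, 0,0,0.95,0,0,0, 0,0,0.95,0,0,0]'
python3 -m crank '[0,0,0,0,0,0, 0,0,0.03,0,0,0, 0,0,0.06,0,0,0, 0,0,0.086,0,0,0, 0,0,0.086,0,0,0, 0,0,0.086,0,0,0, 0,0,0.086,0,0,0, 0,0,0.086,0,0,0]'
python3 -m crank '[0,0,0,0,0,0, 0,0,0,0,0,0, 0,0,0,0,0,0, 0,0,0,0,0,0, 0,0,0,0,0,0, 0,0,0,0,0,0, 0,0,0,0,0,0, 0,0,0,0,0,0]' 1 30
```

```text
time_s: 37.83
position: [0.4497, -0.2177, 0.026]
orientation: [-3.136, 0.006, 0.001]
wrist_force: [-1.3, -0.0, -0.6]
width: 0.0511
grip_force: 0.0
time_s: 38.5
position: [0.4525, -0.222, 0.013]
orientation: [3.141, -0.0, -0.001]
wrist_force: [0.2, -0.2, 0.1]
width: 0.0513
grip_force: 0.0
time_s: 39.17
position: [0.4524, -0.2219, 0.013]
orientation: [3.141, -0.0, -0.0]
wrist_force: [-1.0, 0.6, 4.2]
width: 0.0164
grip_force: 29.6
```

```bash
python3 -m crank '[0,0,-0.1,0,0,0, 0,0,-0.25,0,0,0, 0,0,-0.4,0,0,0, 0,0,-0.55,0,0,0, 0,0,-0.7,0,0,0, 0,0,-0.85,0,0,0, 0,0,-1,0,0,0, 0,0,-1,0,0,0]'
python3 -m crank '[0,-0.1,-0.1,0,0,0, 0,-0.2,-0.1,0,0,0, 0,-0.35,-0.1,0,0,0, 0,-0.5,-0.1,0,0,0, 0,-0.65,-0.1,0,0,0, 0,-0.8,-0.1,0,0,0, 0,-0.95,-0.1,0,0,0, 0,-0.95,-0.1,0,0,0]'
python3 -m crank '[0,-0.1,0,0,0,0, 0,-0.2,0,0,0,0, 0,-0.35,0,0,0,0, 0,-0.5,0,0,0,0, 0,-0.65,0,0,0,0, 0,-0.8,0,0,0,0, 0,-0.95,0,0,0,0, 0,-0.95,0,0,0,0]'
python3 -m crank '[0,-0.1,0,0,0,0, 0.05,-0.2,0,0,0,0, 0.1,-0.35,0,0,0,0, 0.2,-0.5,0,0,0,0, 0.3,-0.65,0,0,0,0, 0.303,-0.8,0,0,0,0, 0.303,-0.99,0,0,0,0, 0.303,-0.99,0,0,0,0]'
python3 -m crank '[0,0,0,0,0,0, 0,0,0.1,0,0,0, 0,0,0.2,0,0,0, 0,0,0.3,0,0,0, 0,0,0.45,0,0,0, 0,0,0.6,0,0,0, 0,0,0.65,0,0,0, 0,0,0.65,0,0,0]'
python3 -m crank '[0,0,0.1,0,0,0, 0,0,0.2,0,0,0, 0,0,0.3,0,0,0, 0,0,0.36,0,0,0, 0,0,0.385,0,0,0, 0,0,0.395,0,0,0, 0,0,0.395,0,0,0, 0,0,0.395,0,0,0]'
python3 -c "
from h import *
print(r.observe()['position'],r.observe()['width'])"
```

```text
time_s: 39.83
position: [0.4551, -0.2239, 0.2192]
orientation: [3.134, -0.009, -0.0]
wrist_force: [1.4, -0.6, -0.5]
width: 0.0168
grip_force: 29.4
time_s: 40.5
position: [0.4516, -0.0274, 0.2316]
orientation: [-3.139, 0.001, 0.004]
wrist_force: [0.0, -0.3, -1.2]
width: 0.0165
grip_force: 29.5
time_s: 41.17
position: [0.4518, 0.162, 0.2318]
orientation: [-3.14, 0.001, 0.004]
wrist_force: [0.2, 0.5, 0.3]
width: 0.0164
grip_force: 29.6
time_s: 41.83
position: [0.5126, 0.3607, 0.231]
orientation: [-3.139, 0.002, 0.003]
wrist_force: [-0.1, -0.3, -0.8]
width: 0.0166
grip_force: 29.7
time_s: 42.5
position: [0.511, 0.3537, 0.0989]
orientation: [3.138, 0.007, -0.002]
wrist_force: [-1.3, 0.2, -1.2]
width: 0.0165
grip_force: 29.7
time_s: 43.17
position: [0.5143, 0.3567, 0.0253]
orientation: [-3.141, -0.002, -0.001]
wrist_force: [-0.6, -0.4, 0.2]
width: 0.0167
grip_force: 29.7
[0.51432541 0.35666228 0.02530541] 0.01666688793970442
```

```bash
python3 -m crank '[0,0,0.01,0,0,0, 0,0,0.02,0,0,0, 0,0,0.026,0,0,0, 0,0,0.026,0,0,0, 0,0,0.026,0,0,0, 0,0,0.026,0,0,0, 0,0,0.026,0,0,0, 0,0,0.026,0,0,0]'
python3 -m crank '[0,0,0,0,0,0, 0,0,0,0,0,0, 0,0,0,0,0,0, 0,0,0,0,0,0, 0,0,0,0,0,0, 0,0,0,0,0,0, 0,0,0,0,0,0, 0,0,0,0,0,0]' 0.3
python3 -m crank '[0,0,-0.1,0,0,0, 0,0,-0.25,0,0,0, 0,0,-0.4,0,0,0, 0,0,-0.55,0,0,0, 0,0,-0.7,0,0,0, 0,0,-0.85,0,0,0, 0,0,-1,0,0,0, 0,0,-1,0,0,0]'
python3 -m crank '[0,0.1,0,0,0,0, -0.05,0.2,0,0,0,0, -0.1,0.35,0,0,0,0, -0.2,0.5,0,0,0,0, -0.24,0.65,0,0,0,0, -0.24,0.8,0,0,0,0, -0.24,0.95,0,0,0,0, -0.24,0.95,0,0,0,0]' -0.2
python3 -m crank '[0,0.1,0,0,0,0, 0,0.2,0,0,0,0, 0,0.35,0,0,0,0, 0,0.5,0,0,0,0, 0,0.65,0,0,0,0, 0,0.8,0,0,0,0, 0,0.95,0,0,0,0, 0,0.95,0,0,0,0]'
python3 -m crank '[0,0.1,0,0,0,0, 0,0.2,0,0,0,0, 0,0.35,0,0,0,0, 0,0.5,0,0,0,0, 0,0.65,0,0,0,0, 0,0.75,0,0,0,0, 0,0.75,0,0,0,0, 0,0.75,0,0,0,0]'
python3 -m crank '[0,0.1,0,0,0,0, 0,0.2,0,0,0,0, 0,0.35,0,0,0,0, 0,0.5,0,0,0,0, 0,0.65,0,0,0,0, 0,0.73,0,0,0,0.05, 0,0.73,0,0,0,0.05, 0,0.73,0,0,0,0.05]'
python3 - <<'E'
from h import *
o=r.observe(); print(o["position"],o["orientation"][2])
g,s,c=rect(); wings(g)
E
```

```text
time_s: 43.83
position: [0.5132, 0.3563, 0.0186]
orientation: [-3.142, -0.0, -0.001]
wrist_force: [1.3, 0.0, -0.6]
width: 0.0164
grip_force: 29.7
time_s: 44.5
position: [0.5132, 0.3562, 0.0185]
orientation: [3.142, -0.0, -0.0]
wrist_force: [-0.3, 0.1, -1.5]
width: 0.0305
grip_force: 0.0
time_s: 45.17
position: [0.5165, 0.3578, 0.2267]
orientation: [-3.136, -0.012, -0.0]
wrist_force: [0.4, 0.7, 1.2]
width: 0.0296
grip_force: 0.0
time_s: 45.83
position: [0.4651, 0.1624, 0.2185]
orientation: [3.14, -0.0, -0.004]
wrist_force: [-0.6, 0.5, -0.2]
width: 0.0511
grip_force: 0.0
time_s: 46.5
position: [0.4652, -0.0277, 0.2187]
orientation: [3.139, -0.001, -0.005]
wrist_force: [0.1, 0.1, -0.3]
width: 0.0514
grip_force: 0.0
time_s: 47.17
position: [0.465, -0.1738, 0.2183]
orientation: [-3.141, 0.0, -0.002]
wrist_force: [-0.4, 0.5, -0.3]
width: 0.0515
grip_force: 0.0
time_s: 47.83
position: [0.4652, -0.3186, 0.2182]
orientation: [-3.14, 0.0, -0.103]
wrist_force: [-0.1, -0.2, 0.3]
width: 0.0512
grip_force: 0.0
[ 0.46522016 -0.31857034  0.21819677] -0.10326907689090636
dark: x 0.367 y -0.382 dx,dy 18 34 area 373
dark: x 0.373 y -0.222 dx,dy 33 56 area 1197
dark: x 0.411 y -0.389 dx,dy 39 38 area 530
dark: x 0.428 y -0.316 dx,dy 40 36 area 513
dark: x 0.479 y -0.389 dx,dy 8 18 area 102
dark: x 0.495 y -0.389 dx,dy 23 8 area 147
dark: x 0.495 y -0.323 dx,dy 9 18 area 98
dark: x 0.511 y -0.325 dx,dy 22 9 area 140
```

```bash
python3 -m crank '[0,0.005,0.12,0,0,0, 0,0.005,0.27,0,0,0, 0,0.005,0.42,0,0,0, 0,0.005,0.57,0,0,0, 0,0.005,0.72,0,0,0, 0,0.005,0.87,0,0,0, 0,0.005,0.95,0,0,0, 0,0.005,0.95,0,0,0]'
python3 -m crank '[0,0,0,0,0,0, 0,0,0.03,0,0,0, 0,0,0.06,0,0,0, 0,0,0.078,0,0,0, 0,0,0.078,0,0,0, 0,0,0.078,0,0,0, 0,0,0.078,0,0,0, 0,0,0.078,0,0,0]'
python3 -m crank '[0,0,0,0,0,0, 0,0,0,0,0,0, 0,0,0,0,0,0, 0,0,0,0,0,0, 0,0,0,0,0,0, 0,0,0,0,0,0, 0,0,0,0,0,0, 0,0,0,0,0,0]' 1 30
python3 -m crank '[0,0,-0.1,0,0,0, 0,0,-0.25,0,0,0, 0,0,-0.4,0,0,0, 0,0,-0.55,0,0,0, 0,0,-0.7,0,0,0, 0,0,-0.85,0,0,0, 0,0,-1,0,0,-0.025, 0,0,-1,0,0,-0.05]'
```

```text
time_s: 48.55
position: [0.4626, -0.316, 0.0243]
orientation: [-3.135, 0.007, -0.102]
wrist_force: [-0.3, 0.7, -1.0]
width: 0.051
grip_force: 0.0
time_s: 49.22
position: [0.4649, -0.321, 0.0133]
orientation: [3.141, -0.001, -0.105]
wrist_force: [-0.7, 0.4, 0.1]
width: 0.051
grip_force: 0.0
time_s: 49.88
position: [0.4649, -0.321, 0.0132]
orientation: [3.141, -0.0, -0.105]
wrist_force: [-0.7, -0.0, 2.9]
width: 0.0165
grip_force: 29.5
time_s: 50.55
position: [0.4672, -0.3231, 0.22]
orientation: [3.133, -0.008, 0.002]
wrist_force: [0.8, -0.9, 1.1]
width: 0.0166
grip_force: 29.4
```

```bash
python3 -m crank '[0,-0.1,-0.1,0,0,0, 0,-0.2,-0.1,0,0,0, 0,-0.35,-0.1,0,0,0, 0,-0.5,-0.1,0,0,0, 0,-0.65,-0.1,0,0,0, 0,-0.8,-0.1,0,0,0, 0,-0.95,-0.1,0,0,0, 0,-0.95,-0.1,0,0,0]'
python3 -m crank '[0,-0.1,0,0,0,0, 0,-0.2,0,0,0,0, 0,-0.35,0,0,0,0, 0,-0.5,0,0,0,0, 0,-0.65,0,0,0,0, 0,-0.8,0,0,0,0, 0,-0.95,0,0,0,0, 0,-0.95,0,0,0,0]'
python3 -m crank '[0,-0.1,0,0,0,0, 0.05,-0.2,0,0,0,0, 0.1,-0.35,0,0,0,0, 0.2,-0.5,0,0,0,0, 0.26,-0.65,0,0,0,0, 0.26,-0.7,0,0,0,0, 0.26,-0.7,0,0,0,0, 0.26,-0.7,0,0,0,0]'
python3 -m crank '[0,-0.1,0,0,0,0, 0,-0.2,0,0,0,0, 0,-0.35,0,0,0,0, 0,-0.45,0,0,0,0, 0,-0.53,0,0,0,0, 0,-0.53,0,0,0,0, 0,-0.53,0,0,0,0, 0,-0.53,0,0,0,0]'
python3 -m crank '[0,0,0.1,0,0,0, 0,0,0.2,0,0,0, 0,0,0.35,0,0,0, 0,0,0.5,0,0,0, 0,0,0.65,0,0,0, 0,0,0.8,0,0,0, 0,0,0.8,0,0,0, 0,0,0.8,0,0,0]'
python3 -c "
from h import *
print(r.observe()['position'],r.observe()['width'])"
```

```text
time_s: 51.22
position: [0.4643, -0.1261, 0.2322]
orientation: [-3.139, 0.001, 0.004]
wrist_force: [-0.3, 0.0, -0.3]
width: 0.0166
grip_force: 29.5
time_s: 51.88
position: [0.4643, 0.0631, 0.2325]
orientation: [-3.139, 0.001, 0.004]
wrist_force: [0.4, -0.2, -0.3]
width: 0.0165
grip_force: 29.5
time_s: 52.55
position: [0.5167, 0.1985, 0.2323]
orientation: [3.141, 0.001, 0.0]
wrist_force: [-0.3, -0.2, -0.9]
width: 0.0167
grip_force: 29.6
time_s: 53.22
position: [0.5172, 0.3034, 0.2328]
orientation: [3.141, 0.0, -0.002]
wrist_force: [-0.4, -0.1, -0.2]
width: 0.0168
grip_force: 29.6
time_s: 53.88
position: [0.5159, 0.3035, 0.0717]
orientation: [3.14, 0.004, -0.002]
wrist_force: [0.2, -0.2, 0.9]
width: 0.017
grip_force: 29.6
[0.51593143 0.30349225 0.07172112] 0.016976698917382287
```

Lower, release, then return for the fourth at (0.454,-0.389).

```bash
python3 -m crank '[0,0,0.06,0,0,0, 0,0,0.12,0,0,0, 0,0,0.18,0,0,0, 0,0,0.23,0,0,0, 0,0,0.25,0,0,0, 0,0,0.265,0,0,0, 0,0,0.265,0,0,0, 0,0,0.265,0,0,0]'
python3 -m crank '[0,0,0,0,0,0, 0,0,0,0,0,0, 0,0,0,0,0,0, 0,0,0,0,0,0, 0,0,0,0,0,0, 0,0,0,0,0,0, 0,0,0,0,0,0, 0,0,0,0,0,0]' 0.3
python3 -m crank '[0,0,-0.1,0,0,0, 0,0,-0.25,0,0,0, 0,0,-0.4,0,0,0, 0,0,-0.55,0,0,0, 0,0,-0.7,0,0,0, 0,0,-0.85,0,0,0, 0,0,-1,0,0,0, 0,0,-1,0,0,0]'
python3 -m crank '[0,0.1,0,0,0,0, -0.05,0.2,0,0,0,0, -0.1,0.35,0,0,0,0, -0.2,0.5,0,0,0,0, -0.31,0.65,0,0,0,0, -0.31,0.8,0,0,0,0, -0.31,0.95,0,0,0,0, -0.31,0.95,0,0,0,0]' -0.2
python3 -m crank '[0,0.1,0,0,0,0, 0,0.2,0,0,0,0, 0,0.35,0,0,0,0, 0,0.5,0,0,0,0, 0,0.65,0,0,0,0, 0,0.8,0,0,0,0, 0,0.95,0,0,0,0, 0,0.95,0,0,0,0]'
python3 -m crank '[0,0.1,0,0,0,0, 0,0.2,0,0,0,0, 0,0.35,0,0,0,0, 0,0.5,0,0,0,0, 0,0.65,0,0,0,0, 0,0.8,0,0,0,0, 0,0.8,0,0,0,0, 0,0.8,0,0,0,0]'
python3 -m crank '[0,0.1,0,0,0,0, 0,0.2,0,0,0,0, 0,0.35,0,0,0,0, 0,0.5,0,0,0,0, 0,0.65,0,0,0,0, 0,0.76,0,0,0,0, 0,0.76,0,0,0,0, 0,0.76,0,0,0,0]'
python3 - <<'E'
from h import *
o=r.observe(); print(o["position"],o["orientation"][2])
g,s,c=rect(); wings(g)
E
```

```text
time_s: 54.55
position: [0.5173, 0.3054, 0.0201]
orientation: [-3.141, -0.0, -0.0]
wrist_force: [0.7, 0.6, -0.4]
width: 0.0165
grip_force: 29.6
time_s: 55.22
position: [0.517, 0.3052, 0.0199]
orientation: [3.142, -0.0, -0.001]
wrist_force: [0.6, -0.2, -0.7]
width: 0.0298
grip_force: 0.0
time_s: 55.88
position: [0.5205, 0.3065, 0.2278]
orientation: [-3.137, -0.012, -0.0]
wrist_force: [0.8, -0.6, 0.7]
width: 0.0298
grip_force: 0.0
time_s: 56.55
position: [0.4547, 0.1114, 0.2196]
orientation: [3.139, -0.0, -0.005]
wrist_force: [-0.9, -0.2, -0.1]
width: 0.0514
grip_force: 0.0
time_s: 57.22
position: [0.4549, -0.0787, 0.2198]
orientation: [3.139, -0.0, -0.005]
wrist_force: [0.0, 0.8, -0.5]
width: 0.0513
grip_force: 0.0
time_s: 57.88
position: [0.4548, -0.2351, 0.2195]
orientation: [-3.141, 0.0, -0.003]
wrist_force: [0.3, 0.6, 0.3]
width: 0.0516
grip_force: 0.0
time_s: 58.55
position: [0.4551, -0.3857, 0.2194]
orientation: [-3.14, 0.0, -0.0]
wrist_force: [0.1, 0.5, -0.1]
width: 0.0512
grip_force: 0.0
[ 0.45511278 -0.38572384  0.21939514] -0.00046817577239921526
dark: x 0.366 y -0.454 dx,dy 14 13 area 173
dark: x 0.366 y -0.309 dx,dy 14 25 area 271
dark: x 0.411 y -0.389 dx,dy 38 36 area 501
dark: x 0.479 y -0.389 dx,dy 7 18 area 103
dark: x 0.495 y -0.39 dx,dy 22 7 area 130
```

```bash
python3 -m crank '[-0.015,0.016,0.12,0,0,0, -0.015,0.016,0.27,0,0,0, -0.015,0.016,0.42,0,0,0, -0.015,0.016,0.57,0,0,0, -0.015,0.016,0.72,0,0,0, -0.015,0.016,0.87,0,0,0, -0.015,0.016,0.95,0,0,0, -0.015,0.016,0.95,0,0,0]'
python3 -m crank '[0,0,0,0,0,0, 0,0,0.03,0,0,0, 0,0,0.06,0,0,0, 0,0,0.083,0,0,0, 0,0,0.083,0,0,0, 0,0,0.083,0,0,0, 0,0,0.083,0,0,0, 0,0,0.083,0,0,0]'
python3 -m crank '[0,0,0,0,0,0, 0,0,0,0,0,0, 0,0,0,0,0,0, 0,0,0,0,0,0, 0,0,0,0,0,0, 0,0,0,0,0,0, 0,0,0,0,0,0, 0,0,0,0,0,0]' 1 30
python3 -m crank '[0,0,-0.1,0,0,0, 0,0,-0.25,0,0,0, 0,0,-0.4,0,0,0, 0,0,-0.55,0,0,0, 0,0,-0.7,0,0,0, 0,0,-0.85,0,0,0, 0,0,-1,0,0,0, 0,0,-1,0,0,0]'
```

```text
time_s: 59.27
position: [0.4499, -0.3848, 0.0254]
orientation: [-3.134, 0.006, 0.001]
wrist_force: [-0.0, 0.5, 0.5]
width: 0.0511
grip_force: 0.0
time_s: 59.93
position: [0.4519, -0.3902, 0.0137]
orientation: [3.141, -0.0, -0.001]
wrist_force: [0.3, 0.3, 0.3]
width: 0.0514
grip_force: 0.0
time_s: 60.6
position: [0.4518, -0.3902, 0.0136]
orientation: [3.141, -0.0, -0.001]
wrist_force: [-0.1, -0.3, 3.4]
width: 0.0167
grip_force: 29.5
time_s: 61.27
position: [0.4539, -0.3925, 0.2206]
orientation: [3.132, -0.007, -0.0]
wrist_force: [0.3, -1.0, 1.2]
width: 0.0168
grip_force: 29.4
```

```bash
python3 -m crank '[0,-0.1,-0.1,0,0,0, 0,-0.2,-0.1,0,0,0, 0,-0.35,-0.1,0,0,0, 0,-0.5,-0.1,0,0,0, 0,-0.65,-0.1,0,0,0, 0,-0.8,-0.1,0,0,0, 0,-0.95,-0.1,0,0,0, 0,-0.95,-0.1,0,0,0]'
python3 -m crank '[0,-0.1,0,0,0,0, 0,-0.2,0,0,0,0, 0,-0.35,0,0,0,0, 0,-0.5,0,0,0,0, 0,-0.65,0,0,0,0, 0,-0.8,0,0,0,0, 0,-0.95,0,0,0,0, 0,-0.95,0,0,0,0]'
python3 -m crank '[0,-0.1,0,0,0,0, 0.05,-0.2,0,0,0,0, 0.1,-0.35,0,0,0,0, 0.2,-0.5,0,0,0,0, 0.3,-0.65,0,0,0,0, 0.34,-0.8,0,0,0,0, 0.34,-0.8,0,0,0,0, 0.34,-0.8,0,0,0,0]'
python3 -m crank '[0,-0.1,0,0,0,0, 0,-0.2,0,0,0,0, 0,-0.35,0,0,0,0, 0,-0.45,0,0,0,0, 0,-0.53,0,0,0,0, 0,-0.53,0,0,0,0, 0,-0.53,0,0,0,0, 0,-0.53,0,0,0,0]'
python3 -m crank '[0,0,0.1,0,0,0, 0,0,0.2,0,0,0, 0,0,0.35,0,0,0, 0,0,0.5,0,0,0, 0,0,0.65,0,0,0, 0,0,0.75,0,0,0, 0,0,0.75,0,0,0, 0,0,0.75,0,0,0]'
python3 - <<'E'
from h import *
o=r.observe(); print(o['position'],o['width'])
s,c=shot("wrist")
for d in viewer.regions_of("wrist","tray")[:1]:
    m=d["pixels"]; 
    for row in range(60,260,25):
        x=np.where(m[row])[0]
        if len(x): print(row,x.min(),x.max(),np.round(ray(c,(x.min(),row),.025)[:2],3),np.round(ray(c,(x.max(),row),.025)[:2],3))
E
```

```text
time_s: 61.93
position: [0.4513, -0.1951, 0.2322]
orientation: [-3.138, 0.001, 0.003]
wrist_force: [0.1, 0.6, -0.3]
width: 0.0169
grip_force: 29.5
time_s: 62.6
position: [0.4512, -0.006, 0.2325]
orientation: [-3.139, 0.001, 0.004]
wrist_force: [0.7, -0.8, -0.2]
width: 0.0165
grip_force: 29.6
time_s: 63.27
position: [0.5201, 0.1505, 0.2323]
orientation: [3.141, 0.002, 0.002]
wrist_force: [-0.7, -0.6, -0.9]
width: 0.0163
grip_force: 29.6
time_s: 63.93
position: [0.5202, 0.2544, 0.233]
orientation: [3.141, 0.0, -0.002]
wrist_force: [-0.3, 0.7, -0.1]
width: 0.0168
grip_force: 29.6
time_s: 64.6
position: [0.5195, 0.2546, 0.0826]
orientation: [3.141, 0.002, -0.002]
wrist_force: [0.8, -0.5, -0.1]
width: 0.0164
grip_force: 29.6
[0.51949408 0.25461943 0.08262629] 0.016403429435467555
135 49 385 [0.579 0.438] [0.579 0.213]
160 38 385 [0.563 0.45 ] [0.562 0.212]
185 48 384 [0.545 0.448] [0.545 0.212]
210 57 384 [0.527 0.447] [0.526 0.211]
235 65 386 [0.507 0.446] [0.507 0.208]
```

```bash
python3 -m crank '[0,0,0.06,0,0,0, 0,0,0.12,0,0,0, 0,0,0.18,0,0,0, 0,0,0.24,0,0,0, 0,0,0.29,0,0,0, 0,0,0.315,0,0,0, 0,0,0.315,0,0,0, 0,0,0.315,0,0,0]'
python3 -m crank '[0,0,0,0,0,0, 0,0,0,0,0,0, 0,0,0,0,0,0, 0,0,0,0,0,0, 0,0,0,0,0,0, 0,0,0,0,0,0, 0,0,0,0,0,0, 0,0,0,0,0,0]' 0.35
python3 -m crank '[0,0,-0.1,0,0,0, 0,0,-0.25,0,0,0, 0,0,-0.4,0,0,0, 0,0,-0.55,0,0,0, 0,0,-0.7,0,0,0, 0,0,-0.85,0,0,0, 0,0,-1,0,0,0, 0,0,-1,0,0,0]'
python3 -m crank '[-0.1,0.1,-0.1,0,0,0, -0.2,0.2,-0.2,0,0,0, -0.3,0.3,-0.3,0,0,0, -0.3,0.3,-0.4,0,0,0, -0.3,0.2,-0.4,0,0,0, -0.3,0.1,-0.4,0,0,0, -0.3,0,-0.4,0,0,0, -0.3,0,-0.4,0,0,0]'
python3 - <<'E'
from h import *
s,c=shot("wrist"); o=r.observe(); print(o["position"])
t,ct=shot("top"); q,cq=shot("scene")
W=s["color"][0:300,:]; 
V=cv2.resize(q["color"][175:255,290:390],(400,300),interpolation=2)
T=cv2.resize(t["color"][120:240,150:340],(400,300),interpolation=2)
H=np.vstack([cv2.resize(W,(800,290)),np.hstack([V,T])])
cv2.imwrite("pics/f1.png",H[:,:,::-1]); print(H.shape)
E
```

```text
time_s: 65.37
position: [0.52, 0.256, 0.02]
orientation: [3.141, 0.0, -0.0]
wrist_force: [-0.9, 0.6, 0.0]
width: 0.0163
grip_force: 29.7
time_s: 66.03
position: [0.52, 0.256, 0.0203]
orientation: [3.142, 0.0, -0.0]
wrist_force: [-0.3, 0.8, -1.0]
width: 0.0278
grip_force: 0.0
time_s: 66.7
position: [0.5235, 0.2571, 0.228]
orientation: [-3.138, -0.012, -0.0]
wrist_force: [1.7, -0.2, 1.1]
width: 0.0276
grip_force: 0.0
time_s: 67.37
position: [0.4595, 0.2584, 0.2999]
orientation: [-3.14, 0.0, 0.002]
wrist_force: [-0.2, 0.4, 0.1]
width: 0.0276
grip_force: 0.0
[0.45960934 0.25705962 0.29978213]
(590, 800, 3)
```

View pics/f1.png

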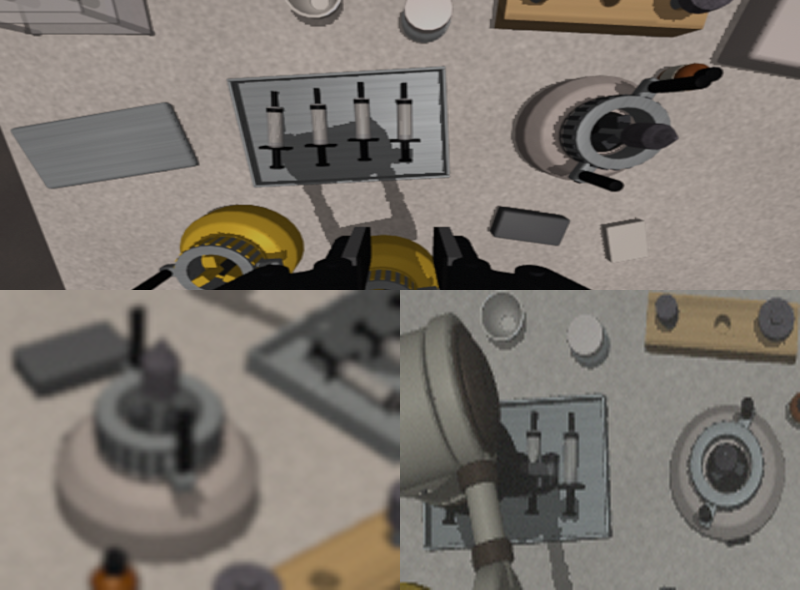

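All four syringes lie in the tray (272,125; 320,125; 363,112; 405,115), and the bit stands upright in the chuck. I'll compare the sleeve angle with the start in the top view, then measure the slider and marker.

Run:
```python
from h import *
t,ct=shot("top")
a=ray(ct,(315.3,167.2),.140);b=ray(ct,(295.8,210),.140);d=a-b
print("sleeve now",a,b,np.degrees(np.arctan2(d[1],d[0])),np.linalg.norm(d))
f=lambda u,v:(260+u/3.9,110+v/3.9)
# console in first top crop: track ends, grip top line, marker tip
for n,p,z in (("track L",f(443,131),.045),("track R",f(612,163),.045),("grip top",f(630,160),.081),("marker tip",f(530,180),.045),("marker base",f(524,207),.045)): print(n,np.round(ray(ct,p,z),4))
for k,z in (("fader_mid",.07),("marker_tip",.045)):
  for d in viewer.regions_of("top",k)[:2]:
    ys,xs=np.where(d["pixels"]); print(k,d["conf"],len(xs),xs.mean(),ys.mean(),ray(ct,(xs.mean(),ys.mean()),z))
```

```text
sleeve now [0.55652307 0.02201943 0.14      ] [0.4485777  0.06905077 0.14      ] -23.54255381890799 0.11774612257111648
track L [ 0.6435 -0.1388  0.045 ]
track R [ 0.6218 -0.2585  0.045 ]
grip top [ 0.6155 -0.2616  0.081 ]
marker tip [ 0.6088 -0.2001  0.045 ]
marker base [ 0.5894 -0.1956  0.045 ]
fader_mid 0.57 118 421.33898305084745 151.24576271186442 [ 0.61751066 -0.26400799  0.07      ]
marker_tip 0.32 355 239.34929577464789 140.2112676056338 [0.64821576 0.23120352 0.045     ]
```

The sleeve has turned about 112–115° by measurement, which is right at the edge of a firm grip. To be sure it is at the stop, I'll push again at the other pin.

```bash
python3 -m crank '[0,0.1,0,0,0,0.04, 0,0.2,0,0,0,0.08, -0.01,0.35,0,0,0,0.12, -0.022,0.5,0,0,0,0.16, -0.022,0.65,0,0,0,0.2, -0.022,0.8,0,0,0,0.2, -0.022,0.918,0,0,0,0.2, -0.022,0.918,0,0,0,0.2]' -0.2
python3 -m crank '[0,0,0.1,0,0,0, 0,0,0.2,0,0,0, 0,0,0.3,0,0,0, 0,0,0.4,0,0,0, 0,0,0.5,0,0,0, 0,0,0.55,0,0,0, 0,0,0.55,0,0,0, 0,0,0.55,0,0,0]'
python3 - <<'E'
from h import *
o=r.observe(); print(o["position"],o["orientation"][2])
s,c=shot("wrist"); g=cv2.cvtColor(s["color"],cv2.COLOR_RGB2GRAY)
# rectify at z=.142 around pin_b, look for dark disc
X,Y=np.meshgrid(np.arange(.42,.49,.001),np.arange(.03,.12,.001),indexing="ij"); K,R,t=c
q=(np.stack([X,Y,np.full_like(X,.142)],-1)@R.T+t)@K.T; q=(q[...,:2]/q[...,2:]).astype(np.float32)
h=cv2.remap(g,q[...,0],q[...,1],1,borderValue=255); m=(h<35).astype(np.uint8)
n,l,st,ce=cv2.connectedComponentsWithStats(m)
for i in range(1,n):
    if st[i,4]>40: print(.42+ce[i,1]/1e3,.03+ce[i,0]/1e3,st[i])
for p in viewer.boxes_of("wrist","pin_a"): print(p["conf"],p["point"],ray(c,p["point"],.122))
E
```

```text
time_s: 68.33
position: [0.4555, 0.0685, 0.3004]
orientation: [3.14, -0.001, -0.425]
wrist_force: [-0.1, 0.2, 0.4]
width: 0.0511
grip_force: 0.0
time_s: 69.0
position: [0.4555, 0.0725, 0.1905]
orientation: [3.142, 0.0, -0.42]
wrist_force: [-0.0, 0.4, 0.5]
width: 0.0508
grip_force: 0.0
[0.45551481 0.07251618 0.19051968] -0.4195208444418572
0.43045188284518826 0.07150627615062762 [ 15   0  53  22 478]
0.4519381443298969 0.1158659793814433 [80 20 10 21 97]
0.4604931034482759 0.07115862068965517 [ 33  28  18  27 290]
0.61 [338.5, 105.3] [0.5228661  0.03102626 0.122     ]
0.56 [114.5, 222.5] [0.51426785 0.22316209 0.122     ]
```

```bash
python3 -m crank '[0,0,0.06,0,0,0, 0,0,0.12,0,0,0, 0,0,0.18,0,0,0, 0,0,0.24,0,0,0, 0,0,0.3,0,0,0, 0,0,0.35,0,0,0, 0,0,0.373,0,0,0, 0,0,0.373,0,0,0]'
python3 -m crank '[0,0,0,0,0,0, 0,0,0,0,0,0, 0,0,0,0,0,0, 0,0,0,0,0,0, 0,0,0,0,0,0, 0,0,0,0,0,0, 0,0,0,0,0,0, 0,0,0,0,0,0]' 1 30
python3 -c "
from h import *
o=r.observe();p=o['position'];print(p,np.degrees(np.arctan2(p[1]-.05,p[0]-.5095)),np.hypot(p[1]-.05,p[0]-.5095),o['wrist_force'])"
```

```text
time_s: 69.77
position: [0.4553, 0.0725, 0.1153]
orientation: [3.141, 0.001, -0.419]
wrist_force: [0.5, 0.6, 0.3]
width: 0.0512
grip_force: 0.0
time_s: 70.43
position: [0.4558, 0.0716, 0.1167]
orientation: [3.14, -0.001, -0.419]
wrist_force: [-3.8, -3.5, 5.2]
width: 0.0128
grip_force: 29.3
[0.45583838 0.07161935 0.11665244] 158.05633700078437 0.0578529691163722 [-3.84161305 -3.49101602  5.22205343]
```

```bash
python3 -m crank '[0,-0.01,0,0,0,0.017, 0.001,-0.021,0,0,0,0.033, 0.002,-0.031,0,0,0,0.05, 0.003,-0.042,0,0,0,0.067, 0.003,-0.042,0,0,0,0.067, 0.003,-0.042,0,0,0,0.067, 0.003,-0.042,0,0,0,0.067, 0.003,-0.042,0,0,0,0.067]'
python3 -c "
from h import *
o=r.observe();p=o['position'];print(p,np.degrees(np.arctan2(p[1]-.05,p[0]-.5095)),np.hypot(p[1]-.05,p[0]-.5095),o['wrist_force'])"
```

```text
time_s: 71.1
position: [0.4565, 0.0712, 0.1164]
orientation: [3.12, -0.002, -0.556]
wrist_force: [-19.8, -40.8, 17.4]
width: 0.0132
grip_force: 36.2
[0.45654745 0.07121006 0.11644035] 158.1715034911619 0.05704243128438387 [-19.84478076 -40.817335    17.40460371]
```

A firm push at the other pin also moves nothing at over 45 N, so the sleeve is at its stop. I'll release the pin and go to the slider.

```bash
python3 -m crank '[0,0.02,0,0,0,-0.02, 0,0.039,0,0,0,-0.05, 0,0.039,0,0,0,-0.067, 0,0.039,0,0,0,-0.067, 0,0.039,0,0,0,-0.067, 0,0.039,0,0,0,-0.067, 0,0.039,0,0,0,-0.067, 0,0.039,0,0,0,-0.067]'
python3 -m crank '[0,0,0,0,0,0, 0,0,0,0,0,0, 0,0,0,0,0,0, 0,0,0,0,0,0, 0,0,0,0,0,0, 0,0,0,0,0,0, 0,0,0,0,0,0, 0,0,0,0,0,0]' -0.2
python3 -m crank '[0,0,-0.1,0,0,0, 0,0,-0.25,0,0,0, 0,0,-0.4,0,0,0, 0,0,-0.55,0,0,0, 0,0,-0.65,0,0,0, 0,0,-0.75,0,0,0, 0,0,-0.75,0,0,0, 0,0,-0.75,0,0,0]'
python3 -c "
from h import *
o=r.observe();print(o['position'],o['orientation'][2],np.round(to_tool(np.array([.58,-.2,.266])-o['position'])/.2,3))"
```

```text
time_s: 71.77
position: [0.4559, 0.0715, 0.1166]
orientation: [3.138, -0.002, -0.419]
wrist_force: [-1.8, -8.3, 3.6]
width: 0.0131
grip_force: 29.9
time_s: 72.43
position: [0.4553, 0.0733, 0.1157]
orientation: [-3.142, 0.0, -0.419]
wrist_force: [0.0, -0.3, 0.6]
width: 0.0508
grip_force: 0.0
time_s: 73.1
position: [0.4559, 0.0733, 0.2664]
orientation: [-3.141, -0.002, -0.419]
wrist_force: [-0.0, -1.0, -0.6]
width: 0.0512
grip_force: 0.0
[0.45593959 0.07325612 0.26644548] -0.41935136144117635 [1.123 0.995 0.004]
```

```bash
python3 -m crank '[0.1,0.1,0,0,0,-0.03, 0.25,0.2,0,0,0,-0.06, 0.4,0.35,0,0,0,-0.09, 0.55,0.5,0,0,0,-0.114, 0.7,0.65,0,0,0,-0.114, 0.85,0.8,0,0,0,-0.114, 0.95,0.95,0,0,0,-0.114, 0.95,0.95,0,0,0,-0.114]'
python3 -m crank '[0,0,0,0,0,0, 0,0,0,0,0,0, 0,0,0,0,0,0, 0,0,0,0,0,0, 0,0,0,0,0,0, 0,0,0,0,0,0, 0,0,0,0,0,0, 0,0,0,0,0,0]'
cat >> h.py <<'E'
def rz(z,x0=.54,x1=.72,y0=-.32,y1=-.08,st=.0005,name="wrist"):
    s,c=shot(name); X,Y=np.meshgrid(np.arange(x0,x1,st),np.arange(y0,y1,st),indexing="ij"); K,R,t=c
    q=(np.stack([X,Y,np.full_like(X,z)],-1)@R.T+t)@K.T; q=(q[...,:2]/q[...,2:]).astype(np.float32)
    return cv2.remap(cv2.cvtColor(s["color"],cv2.COLOR_RGB2GRAY),q[...,0],q[...,1],1,borderValue=255),s,c
def comps(g,lo,hi,x0=.54,y0=-.32,st=.0005,amin=60,amax=20000):
    n,l,s,ce=cv2.connectedComponentsWithStats(((g>=lo)&(g<hi)).astype(np.uint8))
    for i in range(1,n):
        if amin<s[i,4]<amax: print("c",np.round([x0+ce[i,1]*st,y0+ce[i,0]*st],4),"x",np.round([x0+s[i,1]*st,x0+(s[i,1]+s[i,3])*st],4),"y",np.round([y0+s[i,0]*st,y0+(s[i,0]+s[i,2])*st],4),"A",s[i,4])
    return l
E
python3 - <<'E'
from h import *
o=r.observe(); print(o["position"],o["orientation"][2])
g,s,c=rz(.045); print("z.045"); comps(g,0,60,amin=100); print("mid"); comps(g,60,115,amin=150,amax=4000)
for k,z in (("fader_mid",.07),("marker_tip",.045)):
  for d in viewer.regions_of("wrist",k)[:3]:
    ys,xs=np.where(d["pixels"]); print(k,d["conf"],len(xs),xs.min(),xs.max(),ys.min(),ys.max(),ray(c,(xs.mean(),ys.mean()),z))
E
```

```text
time_s: 73.77
position: [0.5511, -0.1837, 0.2626]
orientation: [3.14, 0.003, -0.186]
wrist_force: [-0.4, -0.6, 0.3]
width: 0.0512
grip_force: 0.0
time_s: 74.43
position: [0.5516, -0.1773, 0.2659]
orientation: [3.141, -0.0, -0.18]
wrist_force: [0.5, 0.0, 0.2]
width: 0.0511
grip_force: 0.0
[ 0.55157147 -0.17731399  0.26587645] -0.1801475772442096
z.045
c [ 0.5986 -0.1946] x [0.5895 0.6115] y [-0.2005 -0.1875] A 660
c [ 0.617  -0.2784] x [0.6005 0.6345] y [-0.2845 -0.2715] A 990
c [ 0.6269 -0.2245] x [0.602  0.6475] y [-0.2745 -0.136 ] A 5065
mid
c [ 0.6008 -0.1952] x [0.588  0.6135] y [-0.2025 -0.1855] A 470
c [ 0.6167 -0.2782] x [0.6   0.635] y [-0.2855 -0.2705] A 278
c [ 0.6267 -0.2234] x [0.6015 0.6485] y [-0.2755 -0.1345] A 1475
c [ 0.6692 -0.2582] x [0.6645 0.6745] y [-0.2805 -0.234 ] A 203
c [ 0.6793 -0.2085] x [0.675 0.685] y [-0.23   -0.1825] A 188
c [ 0.6897 -0.157 ] x [0.6855 0.695 ] y [-0.178 -0.134] A 178
fader_mid 0.68 681 376 400 92 123 [ 0.61864762 -0.26392388  0.07      ]
fader_mid 0.63 1385 0 40 132 170 [0.64771309 0.16861708 0.07      ]
marker_tip 0.51 163 326 335 126 144 [ 0.59874953 -0.19571077  0.045     ]
marker_tip 0.23 1282 102 162 237 284 [0.4743608  0.11873855 0.045     ]
```

Run:
```python
from h import *
g,s,c=rz(.081); comps(g,0,60,amin=100)
g,s,c=rz(.045)
l=((g<75)).astype(np.uint8); n,l,st,ce=cv2.connectedComponentsWithStats(l)
i=l[int((.5986-.54)/.0005),int((-.1946+.32)/.0005)]; P=np.argwhere(l==i)*.0005+[.54,-.32]
w,v=np.linalg.eigh(np.cov(P.T)); d=v[:,1]*np.sign(v[0,1]); m=P.mean(0); L=(P-m)@d; print("marker",m,np.degrees(np.arctan2(d[1],d[0])),"tip",m+d*L.max(),"len",np.ptp(L))
o=r.observe(); print(o["position"],np.round(to_tool(np.array([.6185,-.2635,.15])-o["position"])/.2,3))
```

```text
c [ 0.5872 -0.0845] x [0.575 0.6  ] y [-0.09 -0.08] A 680
c [ 0.6009 -0.1939] x [0.5925 0.613 ] y [-0.199  -0.1875] A 555
c [ 0.6174 -0.2692] x [0.603 0.633] y [-0.2745 -0.263 ] A 801
c [ 0.6262 -0.2208] x [0.604  0.6445] y [-0.2655 -0.141 ] A 4063
marker [ 0.59952212 -0.19473617] -11.921722475760056 tip [ 0.61154749 -0.19727508] len 0.02245506439212187
[ 0.55151224 -0.17763428  0.26571095] [0.407 0.362 0.579]
```

```bash
python3 -m crank '[0.1,0.1,0,0,0,0, 0.2,0.2,0.1,0,0,0, 0.3,0.3,0.2,0,0,0.011, 0.407,0.363,0.3,0,0,0.011, 0.407,0.363,0.4,0,0,0.011, 0.407,0.363,0.5,0,0,0.011, 0.407,0.363,0.55,0,0,0.011, 0.407,0.363,0.55,0,0,0.011]' -0.2
python3 -m crank '[0,0,0.08,0,0,0, 0,0,0.16,0,0,0, 0,0,0.24,0,0,0, 0,0,0.32,0,0,0, 0,0,0.39,0,0,0, 0,0,0.44,0,0,0, 0,0,0.465,0,0,0, 0,0,0.465,0,0,0]'
python3 -m crank '[0,0,0,0,0,0, 0,0,0,0,0,0, 0,0,0,0,0,0, 0,0,0,0,0,0, 0,0,0,0,0,0, 0,0,0,0,0,0, 0,0,0,0,0,0, 0,0,0,0,0,0]' 1 25
python3 -c "
from h import *
o=r.observe();p=o['position'];u=np.array([.203,.979]);print(p,o['orientation'][2],o['wrist_force'],(np.array([.6115,-.1973])-p[:2])@u)"
```

```text
time_s: 75.35
position: [0.6169, -0.2626, 0.1522]
orientation: [-3.139, 0.006, -0.204]
wrist_force: [0.1, -0.4, -0.1]
width: 0.051
grip_force: 0.0
time_s: 76.02
position: [0.6181, -0.2633, 0.0619]
orientation: [-3.141, 0.001, -0.204]
wrist_force: [0.4, 0.2, 0.2]
width: 0.0517
grip_force: 0.0
time_s: 76.68
position: [0.6194, -0.2643, 0.0642]
orientation: [3.141, -0.002, -0.204]
wrist_force: [-0.6, 0.1, 5.9]
width: 0.0196
grip_force: 28.4
[ 0.61935439 -0.26431461  0.06420362] -0.20362701865705235 [-0.58227281  0.08799402  5.880595  ] 0.06401285944614751
```

Gripped (20 mm). The slider needs to move 64 mm along tool −y, which is a share of −0.32.

```bash
python3 -m crank '[0,-0.05,0,0,0,0, 0,-0.1,0,0,0,0, 0,-0.16,0,0,0,0, 0,-0.22,0,0,0,0, 0,-0.28,0,0,0,0, 0,-0.31,0,0,0,0, 0,-0.32,0,0,0,0, 0,-0.32,0,0,0,0]'
python3 -m crank '[0,0,0,0,0,0, 0,0,0,0,0,0, 0,0,0,0,0,0, 0,0,0,0,0,0, 0,0,0,0,0,0, 0,0,0,0,0,0, 0,0,0,0,0,0, 0,0,0,0,0,0]'
python3 -c "
from h import *
o=r.observe();p=o['position'];u=np.array([.203,.979]);print(p,o['orientation'][2],o['wrist_force'],(np.array([.6115,-.1973])-p[:2])@u)"
```

```text
time_s: 77.35
position: [0.6324, -0.2001, 0.0642]
orientation: [-3.142, -0.002, -0.203]
wrist_force: [-1.9, 1.7, 7.3]
width: 0.0193
grip_force: 28.7
time_s: 78.02
position: [0.6323, -0.2004, 0.0641]
orientation: [-3.141, -0.002, -0.203]
wrist_force: [-1.3, 1.9, 8.0]
width: 0.02
grip_force: 28.7
[ 0.6323445  -0.20042465  0.06414806] -0.2033749932375699 [-1.29105635  1.94989549  7.96031414] -0.0011724058742212144
```

```bash
python3 -m crank '[0,0,0,0,0,0, 0,0,0,0,0,0, 0,0,0,0,0,0, 0,0,0,0,0,0, 0,0,0,0,0,0, 0,0,0,0,0,0, 0,0,0,0,0,0, 0,0,0,0,0,0]' -0.2
python3 -m crank '[0,0,-0.1,0,0,0, 0,0,-0.25,0,0,0, 0,0,-0.4,0,0,0, -0.1,0,-0.55,0,0,0, -0.2,0,-0.7,0,0,0, -0.3,0,-0.85,0,0,0, -0.4,0,-1,0,0,0, -0.4,0,-1,0,0,0]'
python3 -m crank '[0,0,0,0,0,0, 0,0,0,0,0,0, 0,0,0,0,0,0, 0,0,0,0,0,0, 0,0,0,0,0,0, 0,0,0,0,0,0, 0,0,0,0,0,0, 0,0,0,0,0,0]'
python3 - <<'E'
from h import *
o=r.observe(); print(o["position"])
u=np.array([.203,.979])
for z in (.081,.045):
    g,s,c=rz(z); print(z); comps(g,0,60,amin=100)
g,s,c=rz(.081)
# white line on grip: brightness profile along the track through grip centre
C=np.array([.6323,-.2004])
for off in (-.006,0,.006):
    prof=[int(g[int((q[0]-.54)/.0005),int((q[1]+.32)/.0005)]) for q in (C+off*np.array([.979,-.203])+k*u for k in np.arange(-.014,.0141,.001))]
    print(prof)
for d in viewer.regions_of("wrist","fader_mid")[:1]:
    ys,xs=np.where(d["pixels"]); q=ray(c,(xs.mean(),ys.mean()),.07); print(d["conf"],q,(np.array([.6115,-.1973])-q[:2])@u)
E
```

```text
time_s: 78.68
position: [0.6315, -0.201, 0.0626]
orientation: [3.142, 0.0, -0.204]
wrist_force: [0.2, 0.2, 1.5]
width: 0.0512
grip_force: 0.0
time_s: 79.35
position: [0.5538, -0.1857, 0.2708]
orientation: [3.138, -0.011, -0.204]
wrist_force: [0.2, 0.0, 0.9]
width: 0.051
grip_force: 0.0
time_s: 80.02
position: [0.5532, -0.1848, 0.2624]
orientation: [-3.141, 0.0, -0.204]
wrist_force: [-0.5, -0.8, -0.2]
width: 0.0513
grip_force: 0.0
[ 0.55317189 -0.18477764  0.26238888]
0.081
c [ 0.5872 -0.0856] x [0.5745 0.6   ] y [-0.0925 -0.08  ] A 855
c [ 0.6011 -0.195 ] x [0.5925 0.6125] y [-0.2005 -0.1885] A 573
c [ 0.6256 -0.2262] x [0.6135 0.6465] y [-0.274  -0.1965] A 2449
c [ 0.635  -0.1796] x [0.6175 0.648 ] y [-0.1995 -0.142 ] A 2016
0.045
c [ 0.5992 -0.1949] x [0.589  0.6115] y [-0.201  -0.1875] A 768
c [ 0.626  -0.2298] x [0.612  0.6495] y [-0.283  -0.1965] A 3021
c [ 0.6365 -0.1776] x [0.617 0.651] y [-0.2   -0.136] A 2507
[167, 166, 166, 155, 149, 115, 100, 40, 10, 10, 16, 18, 16, 14, 28, 89, 121, 84, 36, 14, 14, 15, 13, 10, 5, 18, 62, 87, 128]
[12, 13, 10, 11, 14, 13, 10, 5, 8, 14, 18, 20, 17, 14, 38, 110, 116, 70, 23, 12, 12, 13, 13, 10, 6, 4, 5, 5, 6]
[161, 161, 161, 163, 164, 148, 88, 32, 8, 11, 16, 19, 19, 16, 30, 81, 131, 108, 53, 14, 11, 13, 11, 8, 3, 9, 66, 80, 82]
0.73 [ 0.6320395  -0.19840091  0.07      ] -0.0030917235630166075
```

The camera puts the slider about 3 mm past the marker, and the TCP reading about 1 mm past. I'll nudge it back about 2.5 mm.

```bash
python3 -m crank '[0.1,-0.011,0,0,0,0, 0.2,-0.011,0.1,0,0,0, 0.3,-0.011,0.2,0,0,0, 0.403,-0.011,0.3,0,0,0, 0.403,-0.011,0.45,0,0,0, 0.403,-0.011,0.6,0,0,0, 0.403,-0.011,0.6,0,0,0, 0.403,-0.011,0.6,0,0,0]' -0.2
python3 -m crank '[0,0,0.08,0,0,0, 0,0,0.16,0,0,0, 0,0,0.24,0,0,0, 0,0,0.3,0,0,0, 0,0,0.36,0,0,0, 0,0,0.39,0,0,0, 0,0,0.39,0,0,0, 0,0,0.39,0,0,0]'
python3 -m crank '[0,0,0,0,0,0, 0,0,0,0,0,0, 0,0,0,0,0,0, 0,0,0,0,0,0, 0,0,0,0,0,0, 0,0,0,0,0,0, 0,0,0,0,0,0, 0,0,0,0,0,0]' 1 25
python3 -c "
from h import *
o=r.observe();p=o['position'];u=np.array([.203,.979]);print(p,o['orientation'][2],o['wrist_force'],(np.array([.6115,-.1973])-p[:2])@u)"
```

```text
time_s: 80.88
position: [0.6312, -0.1983, 0.1409]
orientation: [-3.14, 0.004, -0.204]
wrist_force: [0.8, -0.7, 0.6]
width: 0.0515
grip_force: 0.0
time_s: 81.55
position: [0.6329, -0.1991, 0.0653]
orientation: [3.141, -0.001, -0.204]
wrist_force: [0.3, 0.1, 0.4]
width: 0.0511
grip_force: 0.0
time_s: 82.22
position: [0.6332, -0.1994, 0.0658]
orientation: [3.141, -0.002, -0.204]
wrist_force: [-1.1, -0.5, 5.5]
width: 0.0192
grip_force: 27.9
[ 0.63317223 -0.19935832  0.06584877] -0.20359023552062738 [-1.13955061 -0.54720848  5.51828187] -0.0023843662344319007
```

```bash
python3 -m crank '[0,0.005,0,0,0,0, 0,0.01,0,0,0,0, 0,0.015,0,0,0,0, 0,0.016,0,0,0,0, 0,0.016,0,0,0,0, 0,0.016,0,0,0,0, 0,0.016,0,0,0,0, 0,0.016,0,0,0,0]'
python3 -m crank '[0,0,0,0,0,0, 0,0,0,0,0,0, 0,0,0,0,0,0, 0,0,0,0,0,0, 0,0,0,0,0,0, 0,0,0,0,0,0, 0,0,0,0,0,0, 0,0,0,0,0,0]' -0.2
python3 -m crank '[0,0,-0.1,0,0,0, 0,0,-0.25,0,0,0, 0,0,-0.4,0,0,0, -0.1,0,-0.55,0,0,0, -0.2,0,-0.7,0,0,0, -0.3,0,-0.85,0,0,0, -0.4,0,-1,0,0,0, -0.4,0,-1,0,0,0]'
python3 -m crank '[0,0,0,0,0,0, 0,0,0,0,0,0, 0,0,0,0,0,0, 0,0,0,0,0,0, 0,0,0,0,0,0, 0,0,0,0,0,0, 0,0,0,0,0,0, 0,0,0,0,0,0]'
python3 - <<'E'
from h import *
o=r.observe(); print(o["position"]); u=np.array([.203,.979])
g,s,c=rz(.045); comps(g,0,60,amin=100)
g,s,c=rz(.081); C=np.array([.6323,-.2004])
print([int(g[int((q[0]-.54)/.0005),int((q[1]+.32)/.0005)]) for q in (C+k*u for k in np.arange(-.014,.0141,.001))])
for d in viewer.regions_of("wrist","fader_mid")[:1]:
    ys,xs=np.where(d["pixels"]); q=ray(c,(xs.mean(),ys.mean()),.07); print(d["conf"],q,(np.array([.6115,-.1973])-q[:2])@u)
t,ct=shot("top")
for n,cm in (("wrist",c),("top",ct)):
    for k,z in (("pointed_mid",.127),("tray",.01),("syringe0_mid",.015)):
        if n=="top":
            for d in viewer.boxes_of(n,k)[:4]: print(n,k,round(d["conf"],2),np.round(ray(cm,d["point"],z)[:2],3))
E
```

```text
time_s: 82.88
position: [0.6326, -0.2021, 0.0659]
orientation: [3.142, -0.002, -0.204]
wrist_force: [-1.7, 1.0, 6.4]
width: 0.0194
grip_force: 28.1
time_s: 83.55
position: [0.6319, -0.2021, 0.0647]
orientation: [-3.142, 0.0, -0.204]
wrist_force: [0.6, -0.6, 0.8]
width: 0.0512
grip_force: 0.0
time_s: 84.22
position: [0.5541, -0.1868, 0.2728]
orientation: [3.138, -0.011, -0.204]
wrist_force: [1.0, -0.7, 0.9]
width: 0.0514
grip_force: 0.0
time_s: 84.88
position: [0.5535, -0.1859, 0.2644]
orientation: [-3.141, 0.001, -0.204]
wrist_force: [0.2, -0.7, 0.1]
width: 0.0514
grip_force: 0.0
[ 0.55354828 -0.18587837  0.2643605 ]
c [ 0.5993 -0.1947] x [0.589  0.6115] y [-0.201 -0.187] A 789
c [ 0.6257 -0.2305] x [0.612 0.649] y [-0.283  -0.1985] A 2886
c [ 0.6364 -0.1781] x [0.6165 0.6505] y [-0.2015 -0.1355] A 2591
[9, 11, 7, 12, 7, 5, 6, 12, 17, 20, 18, 15, 20, 80, 130, 107, 46, 14, 13, 14, 14, 11, 9, 5, 3, 9, 5, 5, 10]
0.94 [ 0.63190544 -0.20067168  0.07      ] -0.0008414344269618507
top tray 0.67 [0.499 0.331]
top syringe0_mid 0.58 [0.515 0.314]
top syringe0_mid 0.55 [0.504 0.328]
```

```bash
python3 -c "
from h import *
print(r.finish_job())"
```

```text
the job is handed in; nothing more can be done
None
```

I handed the job in at about 85 s, but the hand-in call returned no verdict. The pointed bit stands upright in the white chuck with the sleeve turned to its stop, all four syringes lie in the tray, and the slider is within about 2 mm of the marker; jaw force was not measured directly, and the sleeve turned only about 1.95–2.0 rad before stopping hard at both pins.

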